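# Clamp a phone in the bonding press to the set pressure

### The arm

A 7-joint arm with a two-finger parallel gripper is mounted at the origin on the work surface. World frame = base frame: x ahead of the robot, y to its left, z up, the work surface at z = 0. Lengths are in mm, angles in degrees, forces in N, time in s.
With the tool pointing down it reaches from about 425 to 825 mm from the base axis. Payload 3.6 kg.
Tool frame: the origin (TCP) lies at the very end of the fingers, on their centre line; the grasp point (between the pads) lies 19 mm behind it; x points along the fingers, z is the direction in which the jaws open and shut, and the axes are right-handed (so a half turn about x gives the same grasp; the last joint's range is limited). The gripper opens to 93 mm and grips with 3 to 60 N. Pads are 15 mm wide; open, the fingers measure 128 mm over their backs; the gripper's body (75 mm by 188 mm) begins 65 mm behind the grasp point.
Start: joints at [71.19, 35.231, -0.722, 81.555, 0.464, 63.22, -2.315], TCP at [193.217, -620.587, 218.64] pointing down, gripper open.
Joint ranges: [-178.69, 178.69], [-17.37, 117.87], [-77.05, 75.6], [15.02, 138.74], [-78.02, 258.01], [0.78, 113.62], [-162.83, 162.83]. Speed limits (degrees/s): [159.86, 159.86, 180, 180, 180, 180, 180].

### API

Orientations are given as a 3x3 rotation matrix whose columns are the frame's x, y, z axes.
In Python, from plant import bot gives the robot as it stands.
- The arm moves only by the tool step_arm, never from a script. Its arguments are lists of equal length, an entry for each row: "offset": the shift along the tool's x, y, z in cm, a list of three; "turn": the turn, a rotation vector about the tool's x, y, z in degrees, a list of three; "claw": the closure, from -1 (fully open) to 1 (shut), so that 0 is half open. In form: {"offset": [[tx, ty, tz], ...], "turn": [[rx, ry, rz], ...], "claw": [claw, ...]}. A call has 1 to 10 rows; each row is the pose to reach, as a shift and turn from the pose commanded when the call began, along the tool's axes at that moment; what a row does not reach only later rows make up. A row lasts 1/10 s, in which the tool goes at most 50 mm and 8.59 degrees, less where a joint would pass 70% of its speed; a pose out of reach is approached as far as the arm can. A call with a gripper value outside its range is refused whole. The fingers move at their own pace and stop on an object; "squeeze" is the grip in N (left out, the last holds). Time passes only in rows, so rows that repeat a pose let the fingers close. It gives the time, the measured TCP pose, the force and the opening at its end, in the units of the state.
- bot.read_state(): the state, without advancing time (a new reading comes with each control period).
- bot.grab_frame(name): name is "side" or "top" or "wrist"; returns a dict with "color" (480x640x3 uint8, red, green, blue), "range_z" (480x640 float32, mm along the optical axis (not along the pixel's ray), 0 where there is no reading), "mtx" (3x3 intrinsics, pixels), "position" and "rotation" of the camera in the world; the wrist camera has in their place "mount" (4x4, takes a point from camera to tool coordinates, whose origin is the TCP and whose axes are the tool frame's). Camera axes: x right, y up, looking along -z (the intrinsics and any distortion apply to the point x, -y, -z); pixel columns grow to the right and rows downward; lengths in mm; the calibration is good to about 2 mm. The wrist camera is an equidistant fisheye: a pixel r from the principal point sees the ray r / f radians off the axis. A picture is of the moment at which its call begins: read the wrist's pose just before it.
- bot.finish_job(): hands the job in, once; it reports no verdict.
The state is a dict: "clock": time; "joint_pos": joint angles; "qd": joint speeds; "joint_efforts": joint torques, N m; "tool_pos": TCP position; "orientation": TCP orientation; "force": force on the tool from outside, world axes, zero at the start; "ft_torque": the same for the moment, N m; "width": finger opening in mm.
Only numpy, scipy, OpenCV 4.12 (cv2) and the standard library are available. Lean on these libraries where they do the work, as an engineer would, in place of code of your own. Each camera call takes 0.05 s, during which the arm holds its last target.

### The job

Gently slide the phone along the bed of the bonding press, square and fully home against the end stop. Then turn the press knob clockwise until the gauge needle points at the steel set marker, bringing it up slowly so that it never runs clearly past the marker, and let go, leaving the phone clamped and the rest of the bench undisturbed.

Things in the scene. Friction and masses are not known exactly. Their poses are not given: they have to be found in the camera images.
- press: Aluminium phone press fixed to the table, base 280 x 116 x 12 mm. Origin: under the base's centre; +x is the way the phone slides home. The phone lies on the base (12 mm up) between rails 84 mm apart (tops at 22 mm), narrowing at x = 60 to 85 mm to guides 71.5 mm apart. A bridge crosses at x = 60 mm (46 mm wide, beam 58 to 70 mm up) with the knob on top. The bed before x = 35 mm is open above.
- phone: Dark flat phone 140 x 68 x 9 mm, 0.13 to 0.27 kg, loose on the press's bed, long side roughly along the press's x, 35 to 85 mm short of the stop. Origin: centre of its underside; +x points to its leading end. Pushing it with more than 25 N breaks it.
- phone_front (a point): Centre of the phone's leading end face (towards the stop), 4.5 mm above its underside.
- phone_back (a point): Centre of the phone's trailing end face, the one to push on, 4.5 mm above its underside.
- stop_face (a point): Point in the middle of the end stop's face that the phone must meet; same axes as the press, 5 mm above the bed. The stop is a steel block 60 mm wide and 16 mm tall, locked anywhere between x = 98 and 110 mm of the press.
- knob_grip (a point): On the knob's vertical axis, at the height to grip. The knob is a round black ribbed knob, 36 mm across and 34 mm tall, from 96 to 130 mm above the table (this point is at 116 mm); it stays at that height. Clear all round at that height; needle and dial lie below 80 mm.
- knob (a joint): Knob angle in rad, growing clockwise seen from above (0 to 7), 0.5 to 1.8 at the start. Stiff (about 0.1 N m), stays where it is left. A rad lowers by 3 mm a sprung rubber pad (30 x 46 mm) under the bridge, which starts 2 to 7 mm above the phone; once it meets the phone the needle moves, about 0.45 rad per rad of knob (8 N at most at the marker).
- needle_tip (a point): Tip of the black gauge needle, 60 mm from its pivot (x = 60, y = 66 mm of the press), over a white dial plate (press x 10 to 110, y 63 to 141 mm) that sinks with the pad, from 72 to 55 mm up. At rest the needle leans 0.70 rad from the press's +y towards -x; pressing harder swings it clockwise seen from above, over +y towards +x.
- mark (a point): The steel set marker's point, on the needle tip's circle (60 mm from the pivot), somewhere between 0.5 and 1.05 rad clockwise of the needle's rest. The marker is a dark steel tab 14 mm long and 4.5 mm wide just outside the needle's tip. Its own +y points away from the pivot and its +x is the clockwise (further on) direction.
- multimeter: Yellow multimeter 160 x 78 x 34 mm (40 with its dial), lying to the press's right (-y). Leave alone.
- screwdriver: Screwdriver 150 mm long, lying close to the press's right side. Leave alone.
- dish: White ceramic dish 68 mm across, 22 mm tall, left (+y) of the press's near end. Leave alone.
- tweezers: Steel tweezers 120 mm long, 7 mm tall, lying left of the press under or beside the dial plate. Leave alone.
- bottle: White bottle with a cap, 48 mm across and 130 mm tall, standing beyond the press. Leave alone.
- flux_jar: Small jar 44 mm across, 45 mm tall, standing to the left (+y) of the press, past its dial. Leave alone.
Not all that is in view belongs to the job. There is more than one size of the phone; the job needs the smallest.

How it is judged:
By the outcome, as a careful person would: the job done as asked, in the order asked, and still so for the second after the job is handed in, with the robot touching nothing.
It also fails if it takes over 72 s, if anything falls off the work surface, if the arm or the gripper's body presses on something with over 40 N, if the wrist force passes 120 N, or if a joint passes its speed limit or range.

## Working session

There is one attempt and no reset: what is moved stays moved. The work goes in short steps, Python scripts to look and compute and a tool call to move; the robot and the scene stay as the last step left them, time stands still between calls to the robot, and variables do not carry over. Pictures are saved under pics/ and viewed, and the job is handed in when it is done.

Besides the shell and the picture viewer there is one more tool, called after "Emit:" by a JSON object that holds its "op" and its "data". step_arm: Moves the arm, as the interface text tells. Its arguments: {"type":"object","properties":{"offset":{"type":"array","items":{"type":"array","items":{"type":"number"}}},"turn":{"type":"array","items":{"type":"array","items":{"type":"number"}}},"claw":{"type":"array","items":{"type":"number"}},"squeeze":{"type":"number"}},"required":["offset","turn","claw"]}

```bash
ls; mkdir -p pics; python3 - <<'E'
from plant import bot
import cv2,numpy as np
s=bot.read_state();print(s)
for n in ["side","top","wrist"]:
    f=bot.grab_frame(n)
    cv2.imwrite(f"pics/a_{n}.png",f["color"][:,:,::-1]); np.savez(f"a_{n}.npz",**f)
    print(n,{k:v for k,v in f.items() if k not in("color","range_z")})
E
```

```text
pics
{'clock': 0.0, 'joint_pos': array([71.18895554, 35.29124033, -0.72274771, 81.6416135 ,  0.46532609,
       63.21958855, -2.31323574]), 'qd': array([-0.01259588,  0.08790883,  0.03766704,  0.04347312,  0.02262633,
       -0.00490542, -0.0393112 ]), 'joint_efforts': array([-1.03844100e-04, -4.58933115e+01,  2.09196699e-01, -1.65742886e+01,
       -6.10883511e-02,  2.04121746e-02,  2.53738217e-04]), 'tool_pos': array([ 192.97742747, -619.85254969,  217.45697302]), 'orientation': array([[-8.31806655e-04,  9.54768569e-01,  2.97348764e-01],
       [ 2.47393599e-03,  2.97349922e-01, -9.54765366e-01],
       [-9.99996594e-01, -5.85583755e-05, -2.60937397e-03]]), 'force': array([0.39534179, 0.03987652, 0.10684628]), 'ft_torque': array([-0.06104037,  0.06501662, -0.03793412]), 'width': 93.12729848015874}
side {'mtx': array([[605.60116864,   0.        , 322.33449134],
       [  0.        , 605.60116864, 236.86454422],
       [  0.        ,   0.        ,   1.        ]]), 'position': array([158.02026681, 715.79283412, 998.02454454]), 'rotation': array([[-0.86180693,  0.37668532, -0.33970132]
[... 310 characters left out ...]
3571, 1640.44598808]), 'rotation': array([[-0.02127938,  0.99064273, -0.13481162],
       [-0.99975598, -0.02188445, -0.00300778],
       [-0.00592991,  0.13471472,  0.99086668]])}
wrist {'mtx': array([[371.64829954,   0.        , 328.45510719],
       [  0.        , 371.64829954, 242.89750765],
       [  0.        ,   0.        ,   1.        ]]), 'mount': array([[-2.99373369e-04,  2.75264161e-01, -9.61368583e-01,
        -1.66804562e+02],
       [ 7.84690446e-04,  9.61368395e-01,  2.75263863e-01,
         7.61947412e+01],
       [ 9.99999647e-01, -6.71970072e-04, -5.03805253e-04,
         7.89905382e-01],
       [ 0.00000000e+00,  0.00000000e+00,  0.00000000e+00,
         1.00000000e+00]])}
```

View pics/a_side.png

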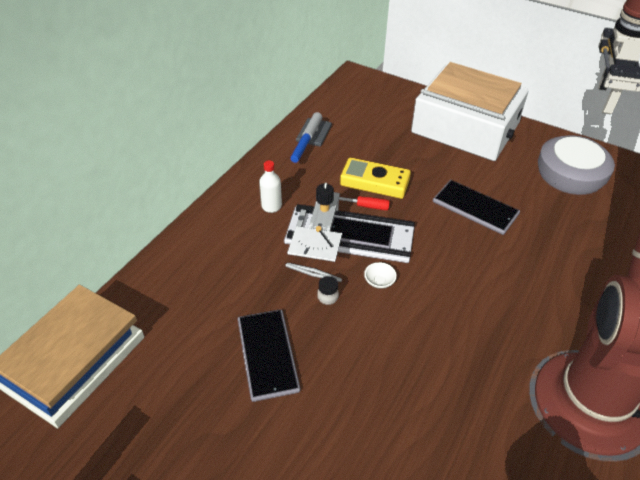

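View pics/a_top.png

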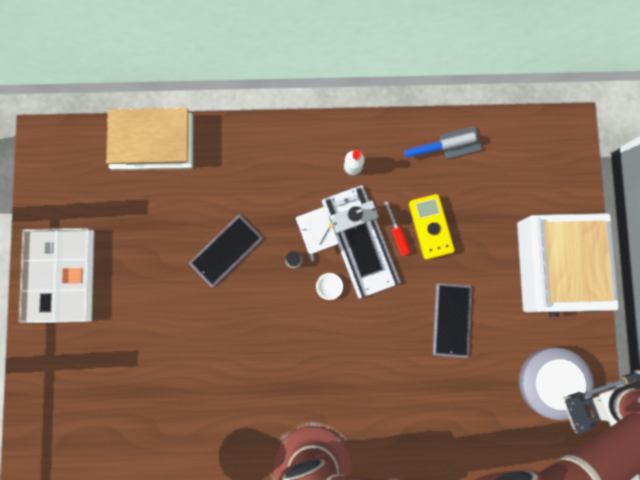

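View pics/a_wrist.png

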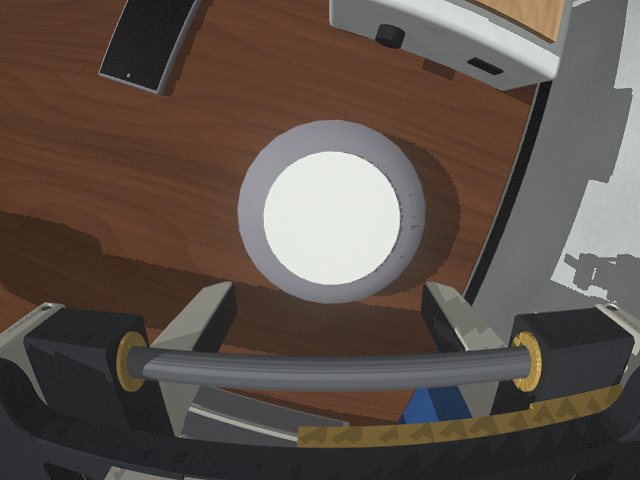

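```bash
cat > h.py <<'E'
import numpy as np,cv2
def deproj(f,u,v,z=None,planez=None):
    K=f["mtx"];d=np.array([(u-K[0,2])/K[0,0],-(v-K[1,2])/K[1,1],-1.0])
    R=f["rotation"];p=f["position"]
    if planez is not None:
        w=R@d; return p+w*(planez-p[2])/w[2]
    if z is None: z=f["range_z"][int(round(v)),int(round(u))]
    return p+R@(d*z)
def wray(f,u,v):
    K=f["mtx"];dx=(u-K[0,2]);dy=(v-K[1,2]);r=np.hypot(dx,dy);th=r/K[0,0]
    s=np.sin(th)/max(r,1e-9)
    return np.array([dx*s,-dy*s,-np.cos(th)])
def wpose(f,s):
    T=np.eye(4);T[:3,:3]=s["orientation"];T[:3,3]=s["tool_pos"];return T@np.asarray(f["mount"])
def wpix(f,T,u,v,planez):
    d=T[:3,:3]@wray(f,u,v);return T[:3,3]+d*(planez-T[2,3])/d[2]
def wproj(f,T,P):
    c=T[:3,:3].T@(np.asarray(P)-T[:3,3]);K=f["mtx"]
    th=np.arctan2(np.hypot(c[0],c[1]),-c[2]);h=np.hypot(c[0],c[1])+1e-12
    r=th*K[0,0];return K[0,2]+r*c[0]/h,K[1,2]-r*c[1]/h
def proj(f,P):
    c=f["rotation"].T@(np.asarray(P)-f["position"]);K=f["mtx"]
    return K[0,2]+K[0,0]*c[0]/-c[2],K[1,2]-K[1,1]*c[1]/-c[2]
E
python3 - <<'E'
from h import *
f=dict(np.load("a_top.npz"));g=dict(np.load("a_side.npz"))
c=f["color"][170:310,280:470,::-1];cv2.imwrite("pics/a_topz.png",cv2.resize(c,None,fx=4,fy=4,interpolation=cv2.INTER_CUBIC))
c=g["color"][140:310,240:430,::-1];cv2.imwrite("pics/a_sidez.png",cv2.resize(c,None,fx=3.5,fy=3.5,interpolation=cv2.INTER_CUBIC))
E
```

```text
(no output)
```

View pics/a_topz.png

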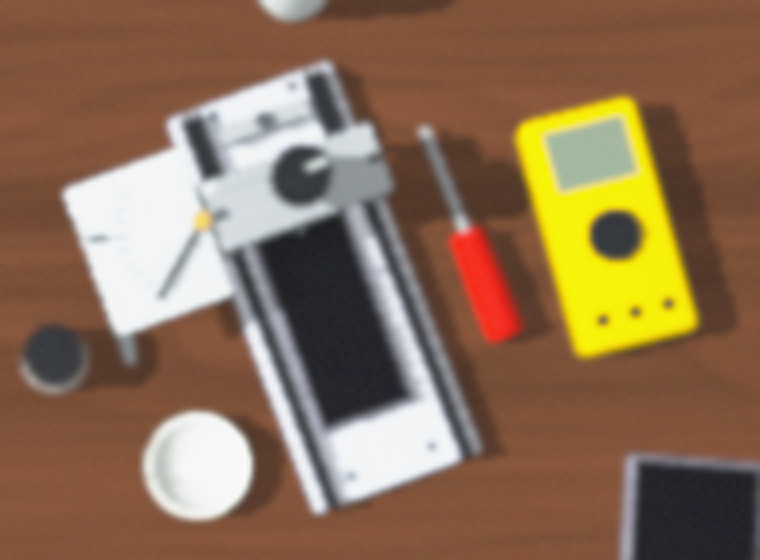

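View pics/a_sidez.png

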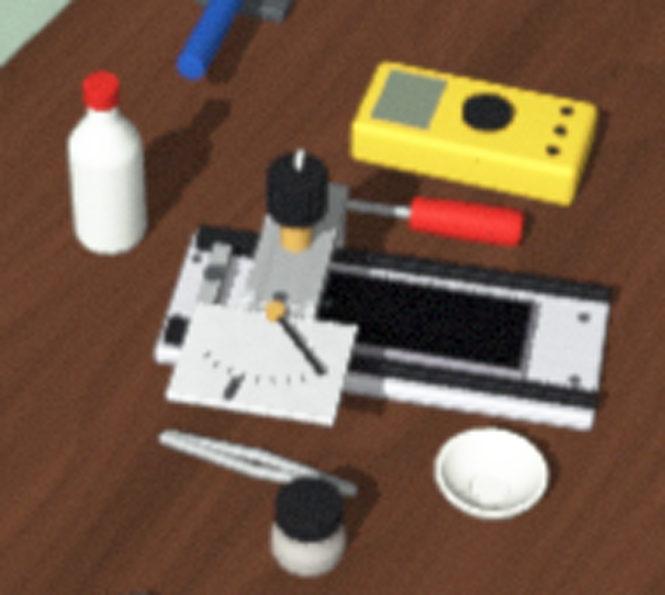

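```bash
python3 - <<'E'
from h import *
f=dict(np.load("a_top.npz"))
P=[]
for u,v in [(318,514),(480,457),(168,122),(335,62)]:
    p=deproj(f,280+u/4,170+v/4,planez=12);P.append(p);print(p.round(1))
P=np.array(P);print(P.mean(0),np.linalg.norm(P[0]-P[1]),np.linalg.norm(P[0]-P[2]))
x=P[2]+P[3]-P[0]-P[1];print(np.degrees(np.arctan2(x[1],x[0])))
E
```

```text
[ 421.4 -133.3   12. ]
[ 456.4 -240.8   12. ]
[684.6 -41.3  12. ]
[ 723.  -154.4   12. ]
[ 571.3387243  -142.44657329   12.        ] 113.05434729350075 278.7165650431616
18.603758402257203
```

```bash
cat >> h.py <<'E'
from scipy.spatial.transform import Rotation as Ro
def press_R(yaw):  # tool down, tool y at yaw deg world
    c,s=np.cos(np.radians(yaw)),np.sin(np.radians(yaw))
    x=np.array([0,0,-1.]);y=np.array([c,s,0]);return np.c_[x,y,np.cross(x,y)]
def cmd(s,P,Rt):
    R=s["orientation"];off=R.T@(np.asarray(P)-s["tool_pos"])/10
    rv=Ro.from_matrix(R.T@Rt).as_rotvec(degrees=True);return off.round(2),rv.round(2)
def loc2w(o,yaw,p):
    c,s=np.cos(np.radians(yaw)),np.sin(np.radians(yaw));p=np.asarray(p,float)
    return np.array([o[0]+c*p[0]-s*p[1],o[1]+s*p[0]+c*p[1],p[2]])
E
python3 - <<'E'
from h import *
from plant import bot
s=bot.read_state();o=(571.3,-142.4);y=18.7
P=loc2w(o,y,[-60,0,240]);print(P,cmd(s,P,press_R(y)))
E
```

```text
[ 514.46738334 -161.63677944  240.        ] (array([ -2.16,  44.32, -34.22]), array([-1.4 , -0.11,  0.  ]))
```

Emit:
{"op": "step_arm", "data": {"offset": [[-2.2,4,-3],[-2.2,8,-6],[-2.2,12,-9],[-2.2,16,-12.4],[-2.2,20,-15.5],[-2.2,24,-18.6],[-2.2,28,-21.7],[-2.2,32,-24.8],[-2.2,36,-27.9],[-2.2,40,-31]], "turn": [[0,0,0],[0,0,0],[0,0,0],[0,0,0],[0,0,0],[0,0,0],[0,0,0],[0,0,0],[0,0,0],[-1.4,0,0]], "claw": [-1,-1,-1,-1,-1,-1,-1,-1,-1,-1]}}

```text
clock: 1.15
tool_pos: [477.7, -212.4, 240.7]
orientation: [[-0.0, 0.947, 0.321], [-0.0, 0.321, -0.947], [-1.0, -0.0, 0.0]]
force: [0.9, 0.1, 0.5]
width: 93.2
```

Emit:
{"op": "step_arm", "data": {"offset": [[0,4.3,-3.2],[0,4.3,-3.2],[0,4.3,-3.2]], "turn": [[0,0,0],[0,0,0],[0,0,0]], "claw": [0.1,0.1,0.1]}}

```text
clock: 1.45
tool_pos: [508.0, -168.2, 240.3]
orientation: [[-0.001, 0.946, 0.325], [0.001, 0.325, -0.946], [-1.0, -0.0, -0.001]]
force: [-1.0, -0.6, -0.2]
width: 73.3
```

```bash
python3 - <<'E'
from plant import bot
from h import *
s=bot.read_state();f=bot.grab_frame("wrist")
cv2.imwrite("pics/b_wrist.png",f["color"][:,:,::-1]); np.savez("b_wrist.npz",T=wpose(f,s),**f)
print(s["tool_pos"],s["clock"],s["width"])
E
```

```text
[ 508.04565199 -168.21930601  240.27400073] 1.45 73.26835891234764
```

View pics/b_wrist.png

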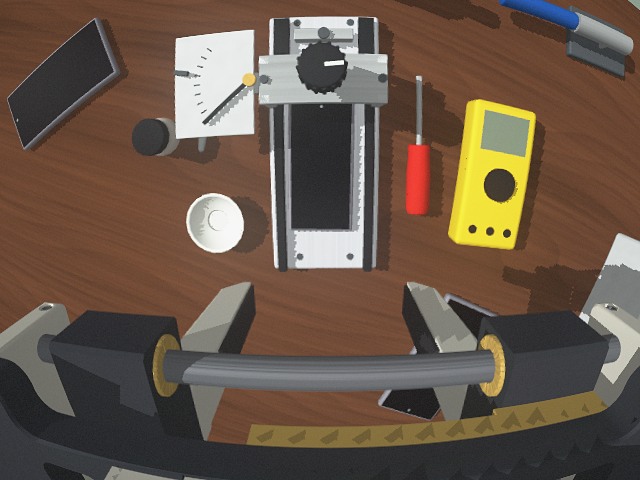

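Emit:
{"op": "step_arm", "data": {"offset": [[0,0,0],[0,0,0]], "turn": [[0,0,0],[0,0,0]], "claw": [0.3,0.3]}}

```text
clock: 1.7
tool_pos: [506.5, -172.2, 240.6]
orientation: [[-0.001, 0.948, 0.317], [-0.001, 0.317, -0.948], [-1.0, -0.001, 0.001]]
force: [-0.2, -0.7, -0.3]
width: 53.8
```

```bash
python3 - <<'E'
from plant import bot
from h import *
s=bot.read_state();f=bot.grab_frame("wrist")
np.savez("c_wrist.npz",T=wpose(f,s),**f)
print(s["tool_pos"],s["qd"],s["clock"],s["width"])
c=f["color"][:,:,::-1]
cv2.imwrite("pics/c1.png",cv2.resize(c[5:280,250:400],None,fx=2.1*1,fy=2.1,interpolation=cv2.INTER_CUBIC))
cv2.imwrite("pics/c2.png",cv2.resize(c[15:150,165:295],None,fx=4.4,fy=4.4,interpolation=cv2.INTER_CUBIC))
E
```

```text
[ 506.47416245 -172.15239047  240.63007746] [ 0.0763977  -0.14886188 -0.44054864 -0.17758152 -0.14871368  0.0878921
 -0.13128699] 1.7 53.825280064360584
```

View pics/c1.png

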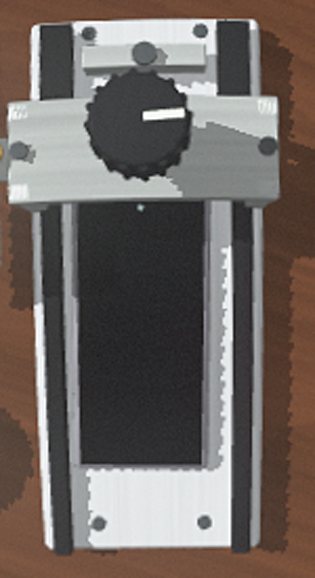

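View pics/c2.png

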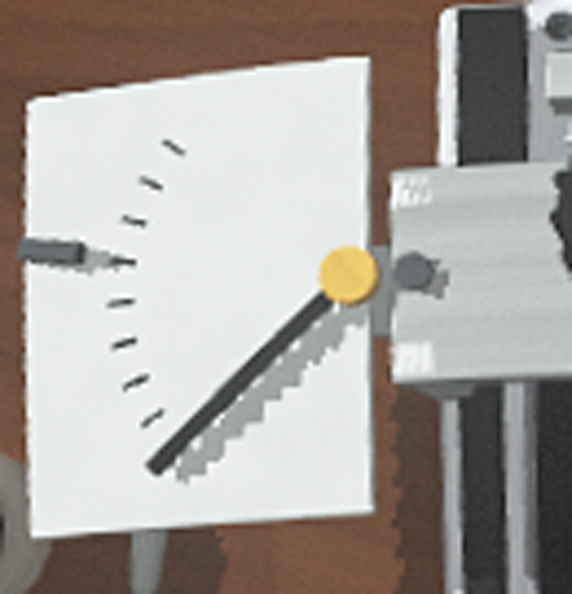

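```bash
cat >> h.py <<'E'
def wd(f,T,u,v):
    d=wray(f,u,v);z=f["range_z"][int(round(v)),int(round(u))];return T[:3,3]+T[:3,:3]@(d*z/-d[2])
def w2l(o,yaw,p):
    c,s=np.cos(np.radians(yaw)),np.sin(np.radians(yaw));d=np.asarray(p)-np.array([o[0],o[1],0]);return np.array([c*d[0]+s*d[1],-s*d[0]+c*d[1],d[2]])
E
python3 - <<'E'
from h import *
f=dict(np.load("c_wrist.npz"));T=f["T"]
C=[]
for u,v in [(33,23),(263,28),(43,548),(260,548)]:
    p=wpix(f,T,250+u/2.1,5+v/2.1,12);C.append(p)
C=np.array(C);print(C.round(1),np.linalg.norm(C[0]-C[1]),np.linalg.norm(C[2]-C[3]),np.linalg.norm(C[0]-C[2]),np.linalg.norm(C[1]-C[3]))
o=C.mean(0);x=C[0]+C[1]-C[2]-C[3];yaw=np.degrees(np.arctan2(x[1],x[0]));print("o",o,yaw)
for n,u,v,z in [("pbl",76,465,21),("pbr",213,467,21),("pbl2",80,466,21),("pl mid",76,300,21),("pr mid",210,300,21),("stopL",83,68,28),("stopR",206,66,28)]:
    p=wpix(f,T,250+u/2.1,5+v/2.1,z);print(n,w2l(o,yaw,p).round(1),"depth",w2l(o,yaw,wd(f,T,250+u/2.1,5+v/2.1)).round(1))
for n,u,v in [("knob",137,122)]:
    print(n,w2l(o,yaw,wpix(f,T,250+u/2.1,5+v/2.1,130)),w2l(o,yaw,wd(f,T,250+u/2.1,5+v/2.1)))
for n,u,v in [("markin",80,252),("markout",25,250),("pivot",348,275),("tip",157,466),("needmid",230,390),("dial",250,150)]:
    p=wd(f,T,165+u/4.4,15+v/4.4);print(n,w2l(o,yaw,p).round(1))
E
```

```text
[[ 689.   -41.6   12. ]
 [ 722.3 -153.3   12. ]
 [ 424.7 -131.1   12. ]
 [ 462.  -242.4   12. ]] 116.60546036332885 117.40497998057596 279.0668288413797 275.1297326718101
o [ 574.50890639 -142.11652081   12.        ] 18.80682667295774
pbl [-90.1  37.9  21. ] depth [-90.1  37.9  21. ]
pbr [-91.6 -32.1  21. ] depth [-93.2 -32.5  14.4]
pbl2 [-90.7  35.8  21. ] depth [-90.6  35.8  21.2]
pl mid [-6.4 35.7 21. ] depth [-6.4 35.7 21.7]
pr mid [ -7.  -30.1  21. ] depth [ -7.2 -30.6  12.6]
stopL [109.5  30.9  28. ] depth [109.5  30.9  28. ]
stopR [109.7 -28.3  28. ] depth [110.  -28.3  26.8]
knob [ 59.73528326   1.54372433 130.        ] [ 59.62780579   1.52656618 130.51838932]
markin [ 71.4 125.9  74.9]
markout [ 73.2 138.3  76.1]
pivot [60.4 66.8 76.3]
tip [ 23.4 108.8  74.9]
needmid [38.2 92.5 74.5]
dial [91.1 89.8 69.2]
```

```bash
cat >> h.py <<'E'
O=(574.1,-141.0);Y=18.8
E
python3 - <<'E'
from h import *
from plant import bot
s=bot.read_state()
print(w2l(O,Y,s["tool_pos"]),cmd(s,loc2w(O,Y,[-112,0,15]),press_R(Y)))
E
```

```text
[-73.8010199   -7.51651129 240.68564686] (array([22.57, -3.81, -0.74]), array([-0.3 ,  0.02,  0.03]))
```

Emit:
{"op": "step_arm", "data": {"offset": [[0,-3.8,-0.7],[5,-3.8,-0.7],[10,-3.8,-0.7],[15,-3.8,-0.7],[18,-3.8,-0.7],[18,-3.8,-0.7],[18,-3.8,-0.7]], "turn": [[-0.3,0,0],[-0.3,0,0],[-0.3,0,0],[-0.3,0,0],[-0.3,0,0],[-0.3,0,0],[-0.3,0,0]], "claw": [0.3,0.3,0.3,0.3,0.3,0.3,0.3]}}

```text
clock: 2.45
tool_pos: [469.5, -176.4, 61.1]
orientation: [[0.0, 0.946, 0.324], [-0.0, 0.324, -0.946], [-1.0, 0.0, 0.0]]
force: [0.9, -0.7, -0.1]
width: 32.9
```

```bash
python3 - <<'E'
from plant import bot
from h import *
s=bot.read_state();f=bot.grab_frame("wrist")
np.savez("d_wrist.npz",T=wpose(f,s),**f)
print(w2l(O,Y,s["tool_pos"]),s["force"],s["clock"],s["width"],cmd(s,loc2w(O,Y,[-112,0,15]),press_R(Y)))
cv2.imwrite("pics/d.png",f["color"][:,:,::-1])
E
```

```text
[-110.43768941    0.15476496   61.14529612] [ 0.91709841 -0.74260166 -0.14873776] 2.45 32.91693713464781 (array([ 4.61, -0.16,  0.01]), array([ 0.12,  0.02, -0.01]))
```

View pics/d.png

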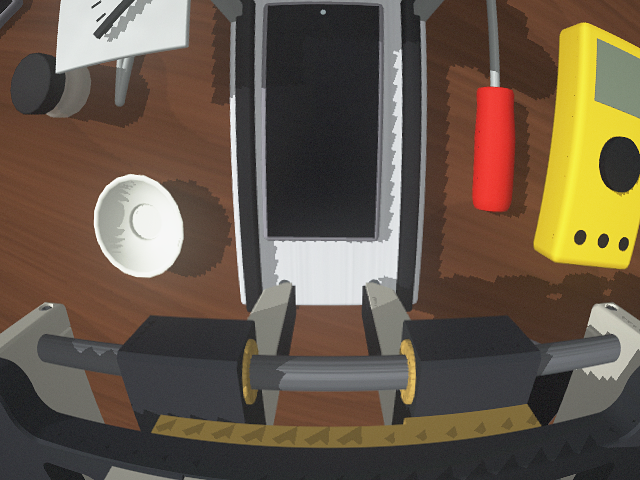

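Emit:
{"op": "step_arm", "data": {"offset": [[2,-0.2,0],[4,-0.2,0],[4.6,-0.2,0],[4.6,-0.2,0]], "turn": [[0,0,0],[0,0,0],[0,0,0],[0,0,0]], "claw": [0.3,0.3,0.3,0.3]}}

```text
clock: 2.9
tool_pos: [468.1, -176.6, 15.6]
orientation: [[0.002, 0.946, 0.325], [-0.001, 0.325, -0.946], [-1.0, 0.001, 0.001]]
force: [-0.7, -0.0, 1.5]
width: 32.8
```

```bash
cat > look.py <<'E'
import sys
from plant import bot
from h import *
s=bot.read_state();f=bot.grab_frame("wrist");n=sys.argv[1]
np.savez(n+".npz",T=wpose(f,s),**f)
print("loc",w2l(O,Y,s["tool_pos"]).round(2),"F",s["force"].round(1),"M",s["ft_torque"].round(2),s["clock"],s["width"].round(1),"j",s["joint_pos"].round(1))
cv2.imwrite(f"pics/{n}.png",f["color"][:,:,::-1])
E
python3 look.py e
```

```text
Traceback (most recent call last):
  File "look.py", line 6, in <module>
    print("loc",w2l(O,Y,s["tool_pos"]).round(2),"F",s["force"].round(1),"M",s["ft_torque"].round(2),s["clock"],s["width"].round(1),"j",s["joint_pos"].round(1))
                                                                                                               ^^^^^^^^^^^^^^^^
AttributeError: 'float' object has no attribute 'round'
```

```bash
sed -i 's/s\["width"\].round(1)/round(s["width"],1)/' look.py; python3 look.py e
```

```text
loc [-111.55    0.25   15.98] F [ 0.  -0.3 -0.3] M [-0.02 -0.04 -0.01] 2.95 32.5 j [ 20.8  40.   -4.  116.9   6.5  23.2 -59.2]
```

View pics/e.png

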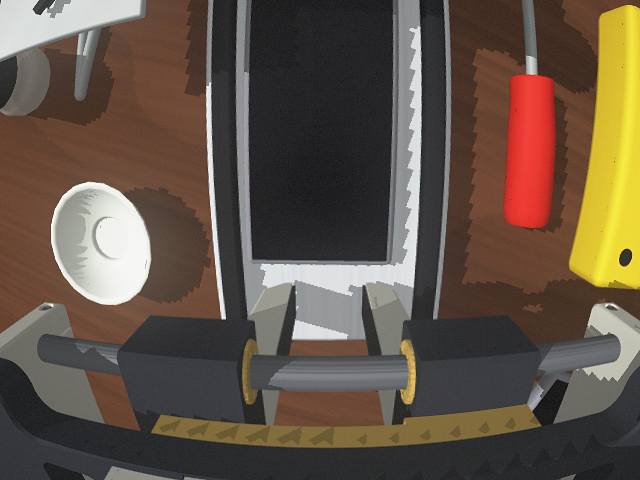

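Emit:
{"op": "step_arm", "data": {"offset": [[0,0.4,0],[0,0.8,0],[0,1.1,0],[0,1.4,0],[0,1.8,0],[0,2.2,0],[0,2.6,0],[0,3.0,0],[0,3.4,0],[0,3.6,0]], "turn": [[0,0,0],[0,0,0],[0,0,0],[0,0,0],[0,0,0],[0,0,0],[0,0,0],[0,0,0],[0,0,0],[0,0,0]], "claw": [0.3,0.3,0.3,0.3,0.3,0.3,0.3,0.3,0.3,0.3]}}

```text
clock: 4.0
tool_pos: [502.3, -164.1, 14.6]
orientation: [[0.001, 0.945, 0.326], [0.0, 0.326, -0.945], [-1.0, 0.001, -0.0]]
force: [-1.9, -0.7, 1.2]
width: 32.5
```

```bash
python3 look.py f1
```

```text
loc [-75.44   1.27  14.59] F [-1.9 -0.7  1.2] M [-0.15  0.3   0.01] 4.0 32.5 j [ 18.3  41.5  -3.9 112.4   5.8  26.2 -60.8]
```

View pics/f1.png

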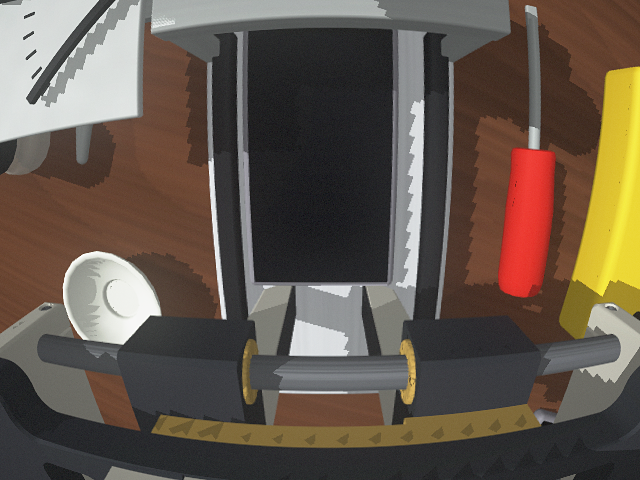

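Emit:
{"op": "step_arm", "data": {"offset": [[0,0.3,0],[0,0.6,0.05],[0,0.9,0.1],[0,1.2,0.1],[0,1.5,0.1],[0,1.8,0.1],[0,2.1,0.1],[0,2.4,0.1],[0,2.7,0.1],[0,2.9,0.1]], "turn": [[0,0,0],[0,0,0],[0,0,0],[0,0,0],[0,0,0],[0,0,0],[0,0,0],[0,0,0],[0,0,0],[0,0,0]], "claw": [0.3,0.3,0.3,0.3,0.3,0.3,0.3,0.3,0.3,0.3]}}

```text
clock: 5.05
tool_pos: [529.7, -155.8, 14.7]
orientation: [[0.0, 0.945, 0.326], [0.0, 0.326, -0.945], [-1.0, 0.001, 0.0]]
force: [-2.2, -1.4, 0.8]
width: 32.3
```

```bash
python3 look.py f2
```

```text
loc [-46.77   0.28  14.69] F [-2.2 -1.4  0.8] M [-0.21  0.31 -0.04] 5.05 32.3 j [ 16.6  42.7  -3.8 108.6   5.4  28.8 -61.9]
```

View pics/f2.png

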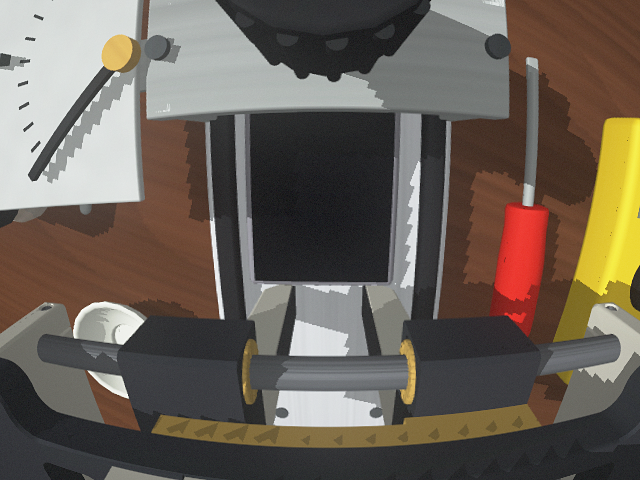

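Emit:
{"op": "step_arm", "data": {"offset": [[0,0.1,0],[0,0.2,0],[0,0.3,0],[0,0.4,0],[0,0.5,0],[0,0.6,0]], "turn": [[0,0,0],[0,0,0],[0,0,0],[0,0,0],[0,0,0],[0,0,0]], "claw": [0.3,0.3,0.3,0.3,0.3,0.3]}}

```text
clock: 5.7
tool_pos: [534.9, -154.2, 14.7]
orientation: [[-0.0, 0.946, 0.325], [-0.0, 0.325, -0.946], [-1.0, -0.0, 0.0]]
force: [-1.4, -1.7, 0.9]
width: 32.2
```

Emit:
{"op": "step_arm", "data": {"offset": [[0,0.05,0],[0,0.1,0],[0,0.15,0],[0,0.2,0]], "turn": [[0,0,0],[0,0,0],[0,0,0],[0,0,0]], "claw": [0.3,0.3,0.3,0.3]}}

```text
clock: 6.1
tool_pos: [536.7, -153.5, 14.7]
orientation: [[-0.0, 0.946, 0.325], [-0.0, 0.325, -0.946], [-1.0, -0.0, -0.0]]
force: [-1.7, -1.0, 0.8]
width: 32.2
```

Emit:
{"op": "step_arm", "data": {"offset": [[0,0.05,0],[0,0.1,0],[0,0.15,0]], "turn": [[0,0,0],[0,0,0],[0,0,0]], "claw": [0.3,0.3,0.3]}}

```text
clock: 6.4
tool_pos: [537.0, -153.4, 14.6]
orientation: [[-0.002, 0.946, 0.325], [-0.0, 0.325, -0.946], [-1.0, -0.002, -0.0]]
force: [-4.7, -1.4, 3.5]
width: 32.6
```

Emit:
{"op": "step_arm", "data": {"offset": [[0,0.05,0],[0,0.1,0]], "turn": [[0,0,0],[0,0,0]], "claw": [0.3,0.3]}}

```text
clock: 6.6
tool_pos: [537.1, -153.4, 14.6]
orientation: [[-0.004, 0.946, 0.324], [-0.0, 0.324, -0.946], [-1.0, -0.004, -0.001]]
force: [-6.4, -1.9, 5.8]
width: 32.5
```

```bash
python3 look.py f3
```

```text
loc [-39.     0.19  14.58] F [-6.4 -1.9  5.8] M [-0.67  1.29 -0.17] 6.6 32.5 j [ 16.   43.2  -3.7 107.3   5.2  29.9 -62.3]
```

Emit:
{"op": "step_arm", "data": {"offset": [[0,0.05,0],[0,0.1,0],[0,0.1,0]], "turn": [[0,0,0],[0,0,0],[0,0,0]], "claw": [0.3,0.3,0.3]}}

```text
clock: 6.95
tool_pos: [537.2, -153.4, 14.6]
orientation: [[-0.006, 0.946, 0.324], [-0.001, 0.324, -0.946], [-1.0, -0.006, -0.001]]
force: [-6.8, -2.0, 6.6]
width: 32.6
```

```bash
python3 look.py f4
```

```text
loc [-38.97   0.13  14.56] F [-6.8 -2.   6.6] M [-0.74  1.48 -0.12] 6.95 32.6 j [ 16.   43.2  -3.7 107.2   5.2  30.1 -62.4]
```

View pics/f4.png

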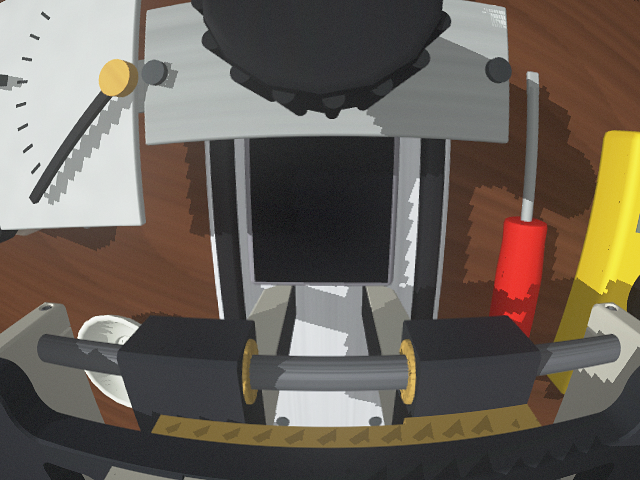

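Emit:
{"op": "step_arm", "data": {"offset": [[0,-0.5,0],[0,-2,0],[-4,-3.5,0],[-9,-3.5,0],[-14,-3.5,0],[-19,-1,0],[-21,2,0],[-21,2,0],[-21,2,0],[-21,2,0]], "turn": [[0,0,0],[0,0,0],[0,0,0],[0,0,0],[0,0,0],[0,0,0],[0,0,0],[0,0,0],[0,0,0],[0,0,0]], "claw": [0.3,0.3,0,-0.2,-0.2,-0.2,-0.2,-0.2,-0.2,-0.2]}}

```text
clock: 8.0
tool_pos: [557.7, -145.8, 223.2]
orientation: [[-0.003, 0.946, 0.326], [0.001, 0.326, -0.946], [-1.0, -0.002, -0.001]]
force: [-0.3, 0.2, -0.6]
width: 55.7
```

```bash
python3 look.py g; python3 - <<'E'
from h import *
c=cv2.imread("pics/g.png");cv2.imwrite("pics/g2.png",c)
f=dict(np.load("g.npz"));T=f["T"]
for n,p in [("stop top mid",(109.5,0,28)),("knob",(60,0,130)),("back",(-31,0,21)),("pivot",(60,66,76))]:
    print(n,np.round(wproj(f,T,loc2w(O,Y,p)),1))
E
```

```text
loc [-17.01   0.76 223.17] F [-0.3  0.2 -0.6] M [-0.01 -0.01 -0.05] 8.0 55.7 j [ 16.3  28.5  -5.9  93.6   3.3  58.2 -61.7]
stop top mid [329.1  87.4]
knob [328.9 137.7]
back [328.5 227.9]
pivot [250.8 139. ]
```

View pics/g.png

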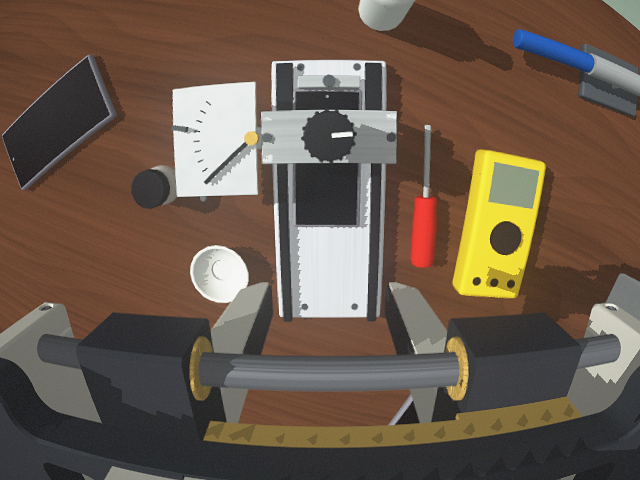

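```bash
python3 - <<'E'
from h import *
c=cv2.imread("pics/g.png")
cv2.imwrite("pics/g2.png",cv2.resize(c[55:235,255:405],None,fx=3.3,fy=3.3,interpolation=cv2.INTER_CUBIC))
E
```

```text
(no output)
```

View pics/g2.png

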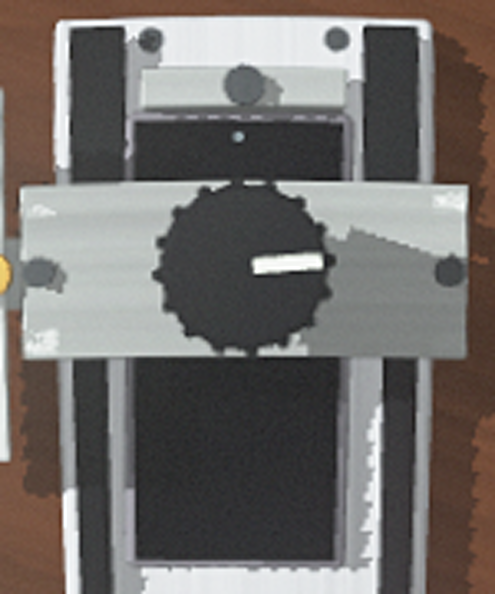

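```bash
python3 - <<'E'
from h import *
c=cv2.imread("pics/g.png")
cv2.imwrite("pics/g3.png",cv2.resize(c[70:115,285:375],None,fx=8.5,fy=8.5,interpolation=cv2.INTER_NEAREST))
cv2.imwrite("pics/g4.png",cv2.resize(c[205:240,285:375],None,fx=8.5,fy=8.5,interpolation=cv2.INTER_NEAREST))
E
```

```text
(no output)
```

View pics/g3.png

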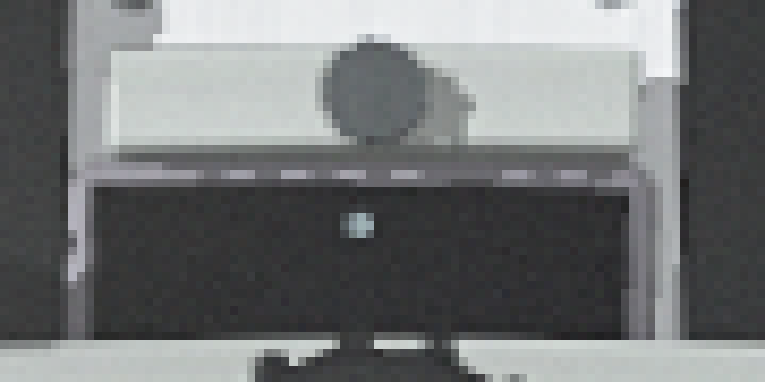

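View pics/g4.png

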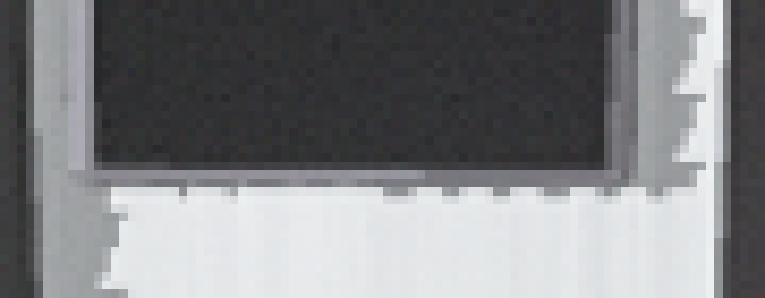

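```bash
cat > yaw.py <<'E'
from h import *
import sys
def sub(prof):  # subpixel of the strongest gradient
    g=np.abs(np.diff(prof));i=int(np.argmax(g));
    if i<2 or i>len(g)-3:return None
    w=g[i-2:i+3];return (w*np.arange(i-2,i+3)).sum()/w.sum()+0.5
def edge(f,T,axis,A,B,half,z):
    """edge near the local line A-B (local coords xyz): sample across; returns fitted line angle & offset in local"""
    img=cv2.cvtColor(f["color"],cv2.COLOR_RGB2GRAY).astype(np.float32);pts=[]
    for t in np.linspace(0,1,60):
        p=np.array(A)*(1-t)+np.array(B)*t
        q=np.linspace(-half,half,int(half*8)+1);uv=[]
        for d in q:
            pp=p.copy();pp[axis]+=d;pp[2]=z;uv.append(wproj(f,T,loc2w(O,Y,pp)))
        uv=np.array(uv,np.float32)
        prof=cv2.remap(img,uv[:,0].reshape(1,-1),uv[:,1].reshape(1,-1),cv2.INTER_LINEAR)[0]
        prof=cv2.GaussianBlur(prof.reshape(1,-1),(0,0),2)[0]
        k=sub(prof)
        if k is None: continue
        pts.append((p[1-axis],p[axis]+q[0]+k*(q[1]-q[0])))
    pts=np.array(pts)
    for _ in range(4):
        c=np.polyfit(pts[:,0],pts[:,1],1);r=pts[:,1]-np.polyval(c,pts[:,0]);k=np.abs(r)<max(2*np.median(np.abs(r)),.15);pts=pts[k]
    return np.degrees(np.arctan(c[0])),np.polyval(c,pts[:,0].mean()),len(pts),r.std()
E
python3 - <<'E'
from yaw import *
for n in ["g","f4"]:
    f=dict(np.load(n+".npz"));T=f["T"]
    print(n)
    # y-axis edges (lines along x): slope dy/dx = yaw
    print(" railR in",edge(f,T,1,[-100,-42,22],[25,-42,22],4,22) )
    print(" railL in",edge(f,T,1,[-100,42,22],[25,42,22],4,22) )
    print(" baseL",edge(f,T,1,[-130,58,12],[25,58,12],5,12) )
    print(" baseR",edge(f,T,1,[-130,-58,12],[25,-58,12],5,12) )
    print(" phR screen",edge(f,T,1,[-25,-30,21],[25,-30,21],4,21))
    print(" phL screen",edge(f,T,1,[-25,34,21],[25,34,21],4,21))
    print(" phback (dx/dy=-yaw)",edge(f,T,0,[-31,-28,21],[-31,30,21],4,21))
    print(" stop",edge(f,T,0,[109.5,-26,28],[109.5,26,28],4,28))
    print(" phfront",edge(f,T,0,[105,-26,21],[105,26,21],4,21))
E
```

```text
g
 railR in (np.float64(0.349042194085572), np.float64(-41.79219793824652), 49, np.float64(0.1441596362928255))
 railL in (np.float64(0.39565265083977896), np.float64(40.60965844739364), 56, np.float64(0.17289478325984095))
 baseL (np.float64(0.26955693721467217), np.float64(57.173832407866826), 40, np.float64(0.1430930271587165))
 baseR (np.float64(-1.860395320231077), np.float64(-55.44826680107817), 36, np.float64(1.1060067986619107))
 phR screen (np.float64(0.8732553524344312), np.float64(-29.287162800848485), 60, np.float64(1.6542881463954313))
 phL screen (np.float64(-0.6704304110196351), np.float64(33.52838846899753), 42, np.float64(0.06613928411686806))
 phback (dx/dy=-yaw) (np.float64(-0.06170424057150372), np.float64(-29.638181741254186), 37, np.float64(0.012120383026423969))
 stop (np.float64(-0.379403770104306), np.float64(110.48103746493622), 47, np.float64(0.04827008482398121))
 phfront (np.float64(0.552039970353509), np.float64(106.79821055372626), 47, np.float64(0.12576533358854355))
f4
 railR in (np.float64(0.758434862887677), np.float64(-40.491079384696555), 26, np.f
[... 355 characters left out ...]
 phR screen (np.float64(-0.36260642394490156), np.float64(-28.325571823995755), 49, np.float64(0.056351345636731894))
 phL screen (np.float64(-0.36288686775761364), np.float64(33.94529114516747), 55, np.float64(0.06071193984248088))
 phback (dx/dy=-yaw) (np.float64(-0.06739747730156148), np.float64(-27.896677336883887), 38, np.float64(0.4106948193421161))Traceback (most recent call last):
  File "<stdin>", line 13, in <module>
  File "yaw.py", line 23, in edge
    c=np.polyfit(pts[:,0],pts[:,1],1);r=pts[:,1]-np.polyval(c,pts[:,0]);k=np.abs(r)<max(2*np.median(np.abs(r)),.15);pts=pts[k]
                 ~~~^^^^^
IndexError: too many indices for array: array is 1-dimensional, but 2 were indexed
```

```bash
sed -i 's/^O=.*/O=(574.2,-141.3);Y=19.2/' h.py; python3 - <<'E'
from h import *
from plant import bot
s=bot.read_state()
print(cmd(s,loc2w(O,Y,[-60,-18,15]),press_R(Y+0.6)))
E
```

```text
(array([20.81, -4.2 ,  1.95]), array([-0.84, -0.09,  0.16]))
```

Emit:
{"op": "step_arm", "data": {"offset": [[0,-4.2,1.9],[5,-4.2,1.9],[10,-4.2,1.9],[15,-4.2,1.9],[18,-4.2,1.9],[18,-4.2,1.9],[20,-4.2,1.9],[20.6,-4.2,1.9],[20.8,-4.2,1.9],[20.8,-4.2,1.9]], "turn": [[-0.8,0,0.1],[-0.8,0,0.1],[-0.8,0,0.1],[-0.8,0,0.1],[-0.8,0,0.1],[-0.8,0,0.1],[-0.8,0,0.1],[-0.8,0,0.1],[-0.8,0,0.1],[-0.8,0,0.1]], "claw": [1,1,1,1,1,1,1,1,1,1]}}

```text
clock: 9.05
tool_pos: [525.9, -177.8, 17.7]
orientation: [[0.003, 0.941, 0.338], [0.0, 0.338, -0.941], [-1.0, 0.003, 0.001]]
force: [-0.4, 0.1, -0.1]
width: 0.5
```

```bash
python3 look.py i1
```

```text
loc [-57.58 -18.56  17.66] F [-0.4  0.1 -0.1] M [ 0.01 -0.02 -0.02] 9.05 0.5 j [ 19.2  42.6  -4.2 108.1   5.7  29.3 -59.2]
```

View pics/i1.png

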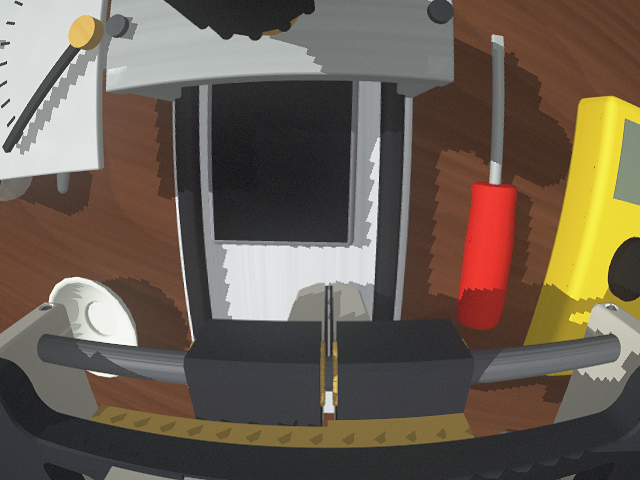

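Emit:
{"op": "step_arm", "data": {"offset": [[0.25,0.4,0],[0.25,0.8,0],[0.25,1.1,0],[0.25,1.4,0],[0.25,1.6,0],[0.25,1.7,0]], "turn": [[0,0,0],[0,0,0],[0,0,0],[0,0,0],[0,0,0],[0,0,0]], "claw": [1,1,1,1,1,1]}}

```text
clock: 9.7
tool_pos: [541.7, -171.6, 14.2]
orientation: [[0.002, 0.941, 0.339], [0.001, 0.339, -0.941], [-1.0, 0.002, -0.0]]
force: [-0.1, -0.5, -0.8]
width: 0.4
```

Emit:
{"op": "step_arm", "data": {"offset": [[0,0.05,0],[0,0.1,0],[0,0.15,0],[0,0.2,0]], "turn": [[0,0,0],[0,0,0],[0,0,0],[0,0,0]], "claw": [1,1,1,1]}}

```text
clock: 10.1
tool_pos: [542.9, -171.2, 14.1]
orientation: [[0.001, 0.941, 0.338], [0.001, 0.338, -0.941], [-1.0, 0.001, -0.0]]
force: [-0.5, 0.1, 0.2]
width: 0.2
```

Emit:
{"op": "step_arm", "data": {"offset": [[-0.03,0.05,0],[-0.05,0.1,0],[-0.05,0.15,0]], "turn": [[0,0,0],[0,0,0],[0,0,0]], "claw": [1,1,1]}}

```text
clock: 10.4
tool_pos: [543.3, -171.4, 14.3]
orientation: [[-0.001, 0.941, 0.338], [-0.0, 0.338, -0.941], [-1.0, -0.001, -0.0]]
force: [-2.0, -2.4, -0.1]
width: 0.2
```

Emit:
{"op": "step_arm", "data": {"offset": [[0,0.05,0],[0,0.1,0],[0,0.15,0]], "turn": [[0,0,0],[0,0,0],[0,0,0]], "claw": [1,1,1]}}

```text
clock: 10.7
tool_pos: [543.4, -171.3, 14.3]
orientation: [[-0.004, 0.941, 0.337], [-0.0, 0.337, -0.941], [-1.0, -0.004, -0.001]]
force: [-6.1, -2.4, 0.6]
width: 0.4
```

```bash
python3 look.py i2
```

```text
loc [-38.92 -18.26  14.34] F [-6.1 -2.4  0.6] M [-0.76  1.3  -0.04] 10.7 0.4 j [ 17.8  43.8  -4.  105.5   5.5  31.1 -60.1]
```

Emit:
{"op": "step_arm", "data": {"offset": [[0,-0.5,0],[0,-2,0],[-4,-3,0],[-9,-3,-1],[-14,-3,-1.8],[-18,0,-1.8],[-18,4,-1.8],[-18,6,-1.8],[-18,6,-1.8],[-18,6,-1.8]], "turn": [[0,0,0],[0,0,0],[0,0,0],[0,0,0],[0.6,0,0],[0.6,0,0],[0.6,0,0],[0.6,0,0],[0.6,0,0],[0.6,0,0]], "claw": [1,1,0,-0.3,-0.3,-0.3,-0.3,-0.3,-0.3,-0.3]}}

```text
clock: 11.75
tool_pos: [596.3, -132.1, 194.7]
orientation: [[0.002, 0.944, 0.33], [0.001, 0.33, -0.944], [-1.0, 0.002, -0.0]]
force: [-0.8, 0.0, -0.5]
width: 58.4
```

```bash
python3 look.py k; python3 - <<'E'
from yaw import *
for n in ["g","k"]:
    f=dict(np.load(n+".npz"));T=f["T"];print(n)
    for nm,a in [("railR",(1,[-100,-41.5,22],[25,-41.5,22],3.5,22)),("railL",(1,[-100,41,22],[25,41,22],3.5,22)),
      ("phR",(1,[-25,-29.5,21],[25,-29.5,21],3,21)),("phL",(1,[-25,34,21],[25,34,21],3,21)),
      ("back",(0,[-30,-26,21],[-30,28,21],3,21)),("stop",(0,[110.5,-26,28],[110.5,26,28],3,28)),("front",(0,[106.5,-26,21],[106.5,26,21],3,21))]:
        try: print(nm,np.round(edge(f,T,*a),2))
        except Exception as e: print(nm,e)
c=cv2.imread("pics/k.png");f=dict(np.load("k.npz"))
u,v=wproj(f,f["T"],loc2w(O,Y,[95,0,21]));u=int(u);v=int(v);print(u,v)
cv2.imwrite("pics/k3.png",cv2.resize(c[max(v-28,0):v+28,u-55:u+50],None,fx=7,fy=7,interpolation=cv2.INTER_NEAREST))
E
```

```text
loc [ 23.91   1.38 194.68] F [-0.8  0.  -0.5] M [-0.03 -0.04 -0.03] 11.75 58.4 j [ 13.9  33.   -5.7  90.3   3.6  56.8 -63.5]
g
railR [ -0.   -41.12  60.     0.19]
railL [1.000e-02 4.116e+01 5.800e+01 1.900e-01]
phR [  6.4  -29.16  31.     0.44]
phL [-1.14 33.86 46.    0.07]
back [ 3.000e-02 -2.962e+01  3.900e+01  1.000e-02]
stop [1.0000e-02 1.1048e+02 5.0000e+01 1.1000e-01]
front [  0.91 106.87  49.     0.13]
k
railR [-1.000e-02 -4.124e+01  4.700e+01  1.200e-01]
railL [2.000e-02 4.132e+01 5.600e+01 1.800e-01]
phR [ -0.45 -28.46  42.     0.06]
phL [ 4.11 34.92 39.    0.52]
back [  0.53 -29.15  29.     0.15]
stop [-1.0000e-02  1.1039e+02  4.4000e+01  1.0000e-02]
front [5.4000e-01 1.0666e+02 4.9000e+01 7.0000e-02]
329 145
```

View pics/k3.png

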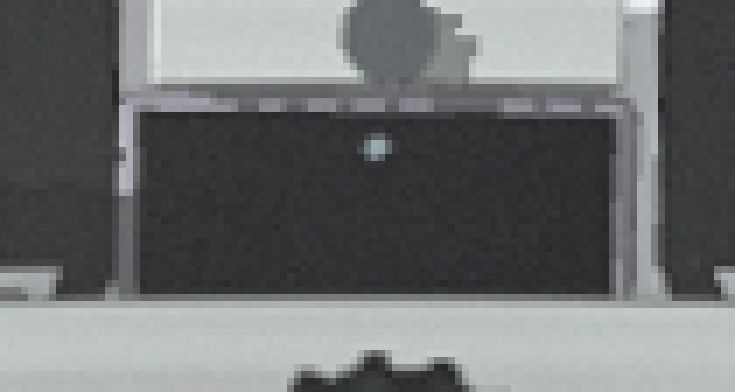

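View pics/k.png

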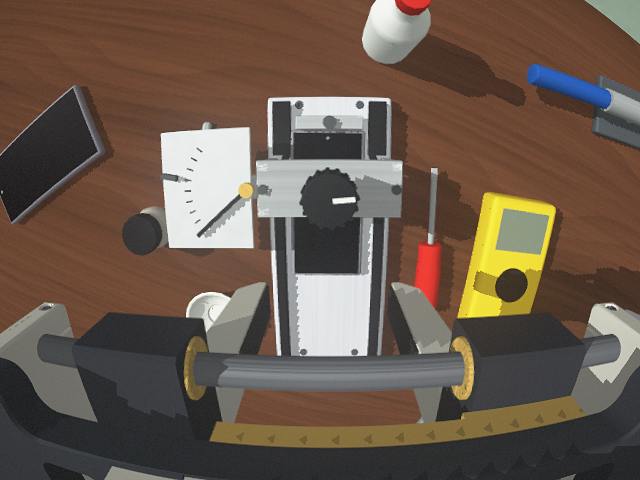

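```bash
python3 - <<'E'
from yaw import *
f=dict(np.load("k.npz"));T=f["T"]
img=cv2.cvtColor(f["color"],cv2.COLOR_RGB2GRAY)
for y in [28,22,15,-10,-15,-20,-25]:
    print("y",y)
    u,v0=wproj(f,T,loc2w(O,Y,[118,y,28]));u,v1=wproj(f,T,loc2w(O,Y,[104,y,21]))
    u=int(round(u))
    for v in range(int(v0)+6,int(v1)+3):
        p=w2l(O,Y,wd(f,T,u,v));print("  ",v,img[v,u],p.round(1))
E
```

```text
y 28
   125 202 [113.4  27.6  29.3]
   126 204 [112.5  27.6  29.1]
   127 208 [111.7  27.6  28.6]
   128 180 [110.8  27.6  28.5]
   129 116 [109.9  27.7  28.2]
   130 147 [109.2  28.3  20.1]
   131 160 [108.2  28.2  21.2]
   132 151 [107.3  28.2  21.8]
   133 43 [106.4  28.1  22.5]
   134 53 [105.5  28.2  21.4]
   135 51 [104.6  28.2  22.2]
   136 51 [103.6  28.2  22.1]
   137 56 [102.7  28.1  22.8]
y 22
   125 201 [113.3  21.3  29.7]
   126 206 [ 99.7   0.6 361.7]
   127 212 [111.5  21.4  29.3]
   128 174 [110.6  21.4  29.3]
   129 103 [109.8  21.4  28.3]
   130 95 [109.1  21.9  20.7]
   131 126 [108.2  21.9  21.2]
   132 147 [107.2  21.8  22.7]
   133 45 [106.3  21.8  21.8]
   134 50 [105.4  21.8  21.9]
   135 54 [104.5  21.9  21.4]
   136 51 [103.6  21.9  21.1]
   137 53 [102.7  21.9  21.5]
y 15
   125 203 [113.3  14.3  29.2]
   126 204 [112.4  14.3  28.3]
   127 212 [111.5  14.4  28. ]
   128 167 [110.6  14.4  28.1]
   129 104 [110.   14.7  19.8]
   130 98 [109.   14.7  20.4]
   131 137 [108.1  14.7  21. ]
   132 142 [107.2  14.6  22.1]
   133 42 [106.3  14.6  21.8]
   134 53 [10
[... 987 characters left out ...]
10 [111.6 -19.2  29.3]
   128 175 [110.8 -19.2  28.3]
   129 110 [109.9 -19.3  27.6]
   130 106 [109.2 -19.9  18. ]
   131 102 [108.3 -19.7  20.6]
   132 105 [107.3 -19.6  22.1]
   133 94 [106.4 -19.7  21.4]
   134 50 [105.5 -19.7  22.1]
   135 49 [104.5 -19.6  22.7]
   136 50 [103.6 -19.7  22.2]
   137 48 [102.7 -19.6  22.6]
y -25
   126 204 [ 99.7   0.6 361.7]
   127 206 [111.7 -24.5  29.3]
   128 179 [110.9 -24.6  28. ]
   129 114 [109.9 -24.6  28.6]
   130 107 [109.3 -25.2  19.5]
   131 101 [108.3 -25.1  21.1]
   132 103 [107.4 -25.1  21.5]
   133 95 [106.5 -25.   22.6]
   134 47 [105.6 -25.1  22.2]
   135 47 [104.6 -25.1  22.3]
   136 44 [103.7 -25.1  21.9]
   137 48 [102.8 -25.1  22.4]
```

```bash
python3 - <<'E'
from yaw import *
from plant import bot
f=dict(np.load("k.npz"));T=f["T"]
img=cv2.cvtColor(f["color"],cv2.COLOR_RGB2GRAY)
# depth-based: points in knob top z 126..134
P=[]
for v in range(160,235):
    for u in range(295,365):
        p=w2l(O,Y,wd(f,T,u,v))
        if 125<p[2]<135:P.append(p)
P=np.array(P);print(len(P),P.min(0),P.max(0),(P.min(0)+P.max(0))/2,np.median(P,0))
(c,r)=cv2.minEnclosingCircle(P[:,:2].astype(np.float32));print(c,r)
s=bot.read_state();print(cmd(s,loc2w(O,Y,[c[0],c[1],97]),press_R(Y)))
E
```

```text
2611 [ 42.20675094 -18.87809839 125.16562349] [ 80.71518837  19.29561538 133.76845866] [ 61.46096965   0.20875849 129.46704108] [ 62.33517453   0.22893817 130.61884103]
(61.548004150390625, 0.09523574262857437) 19.538400650024414
(array([9.76, 3.85, 0.07]), array([-0.01, -0.01, -0.08]))
```

Emit:
{"op": "step_arm", "data": {"offset": [[0,1,0],[0,2,0],[0,3,0],[0,3.8,0],[0,3.8,0],[0,3.8,0],[0,3.8,0],[0,3.8,0],[0,3.8,0],[0,3.8,0]], "turn": [[-8.5,0,0],[-17,0,0],[-25.5,0,0],[-34,0,0],[-42.5,0,0],[-51,0,0],[-59.5,0,0],[-68,0,0],[-76.5,0,0],[-85,0,0]], "claw": [-0.4,-0.4,-0.4,-0.4,-0.4,-0.4,-0.4,-0.4,-0.4,-0.4]}}

```text
clock: 12.8
tool_pos: [630.9, -121.7, 194.8]
orientation: [[0.001, -0.25, 0.968], [-0.0, 0.968, 0.25], [-1.0, -0.0, 0.001]]
force: [-0.1, 0.1, -0.1]
width: 65.1
```

```bash
python3 look.py l
```

```text
loc [ 6.0050e+01 -1.1000e-01  1.9476e+02] F [-0.1  0.1 -0.1] M [ 0.   -0.06  0.02] 12.8 65.1 j [ 24.9  38.2 -28.3  84.2  19.3  62.4   7.2]
```

View pics/l.png

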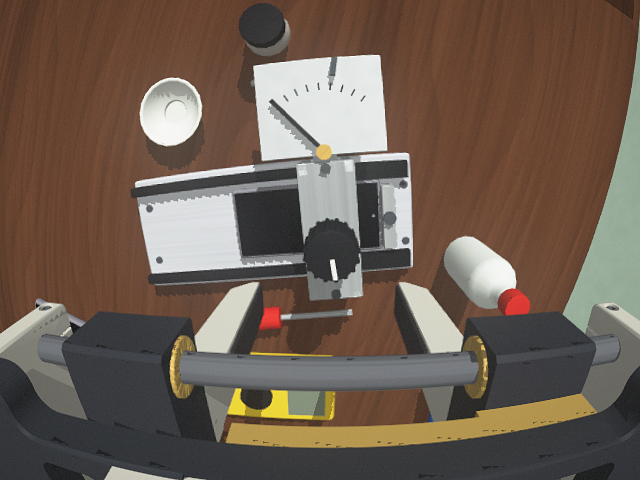

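```bash
cat > kc.py <<'E'
from h import *
import sys
f=dict(np.load(sys.argv[1]+".npz"));T=f["T"]
u0,v0=map(int,wproj(f,T,loc2w(O,Y,[61,0,130])))
P=[]
for v in range(v0-50,min(v0+50,479)):
    for u in range(u0-50,u0+50):
        p=w2l(O,Y,wd(f,T,u,v))
        if 125<p[2]<135 and np.hypot(p[0]-61,p[1])<24:P.append(p)
P=np.array(P);(c,r)=cv2.minEnclosingCircle(P[:,:2].astype(np.float32));print(c,r)
E
python3 kc.py l
```

```text
(61.52404022216797, 0.6505454182624817) 19.542491912841797
```

Emit:
{"op": "step_arm", "data": {"offset": [[0,0,0],[0,0,0],[0,0,0],[0,0,0],[0,0,0],[0,0,0],[0,0,0]], "turn": [[-8.5,0,0],[-17,0,0],[-25.5,0,0],[-34,0,0],[-42.5,0,0],[-51,0,0],[-60,0,0]], "claw": [-0.4,-0.4,-0.4,-0.4,-0.4,-0.4,-0.4]}}

```text
clock: 13.55
tool_pos: [631.2, -121.4, 194.7]
orientation: [[0.001, -0.961, 0.277], [-0.0, 0.277, 0.961], [-1.0, -0.001, -0.0]]
force: [0.4, -0.3, 0.4]
width: 65.3
```

```bash
python3 look.py m; python3 kc.py m
```

```text
loc [6.0340e+01 5.0000e-02 1.9469e+02] F [ 0.4 -0.3  0.4] M [ 0.02 -0.19  0.01] 13.55 65.3 j [ 32.5  41.8 -43.8  83.9  30.2  66.4  57.8]
(61.54524612426758, 0.5095162391662598) 19.708145141601562
```

View pics/m.png

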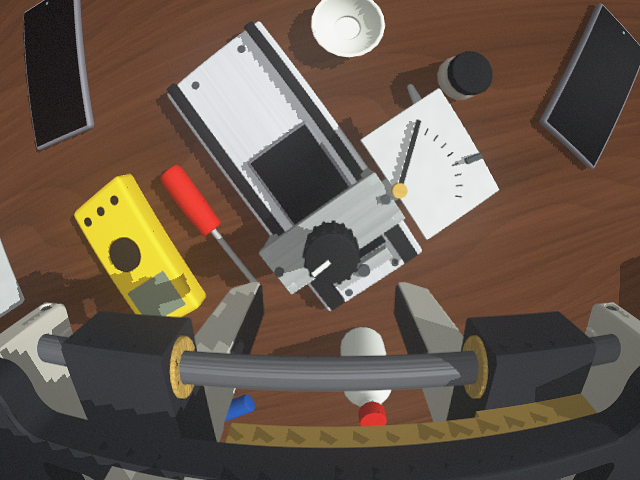

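Emit:
{"op": "step_arm", "data": {"offset": [[0,0,0],[0,0,0],[0,0,0],[0,0,0],[0,0,0],[0,0,0],[0,0,0]], "turn": [[-8.5,0,0],[-17,0,0],[-25.5,0,0],[-34,0,0],[-42.5,0,0],[-50,0,0],[-50,0,0]], "claw": [-0.4,-0.4,-0.4,-0.4,-0.4,-0.4,-0.4]}}

```text
clock: 14.3
tool_pos: [631.4, -121.2, 194.3]
orientation: [[0.0, -0.834, -0.552], [0.001, -0.552, 0.834], [-1.0, -0.001, 0.0]]
force: [-0.4, 0.1, -0.2]
width: 65.2
```

```bash
python3 look.py n; python3 kc.py n; python3 - <<'E'
from h import *
from plant import bot
s=bot.read_state();R=s["orientation"];yw=np.degrees(np.arctan2(R[1,1],R[0,1]));print(yw-Y,cmd(s,loc2w(O,Y,[61.5,0.4,97]),press_R(yw)))
E
```

```text
loc [6.0610e+01 1.5000e-01 1.9431e+02] F [-0.4  0.1 -0.2] M [ 0.08 -0.12 -0.01] 14.3 65.2 j [ 37.6  45.9 -56.1  83.7  39.   71.2 100.6]
(61.71974182128906, 0.1947353184223175) 19.755552291870117
-165.76798230268346 (array([ 9.75, -0.07, -0.01]), array([-0.  , -0.  ,  0.05]))
```

Emit:
{"op": "step_arm", "data": {"offset": [[3,-0.1,0],[6,-0.1,0],[8.5,-0.1,0],[9.7,-0.1,0],[9.7,-0.1,0],[9.7,-0.1,0],[9.7,-0.1,0]], "turn": [[0,0,0],[0,0,0],[0,0,0],[0,0,0],[0,0,0],[0,0,0],[0,0,0]], "claw": [-0.4,-0.4,-0.4,-0.4,-0.4,-0.4,-0.4]}}

```text
clock: 15.05
tool_pos: [634.2, -119.5, 99.7]
orientation: [[0.005, -0.832, -0.555], [0.001, -0.555, 0.832], [-1.0, -0.004, -0.002]]
force: [-0.1, -0.5, -0.6]
width: 65.2
```

```bash
python3 look.py p
```

```text
loc [63.81  0.9  99.68] F [-0.1 -0.5 -0.6] M [ 0.08 -0.09 -0.06] 15.05 65.2 j [ 36.2  51.5 -52.4  89.1  44.6  61.8  96.2]
```

View pics/p.png

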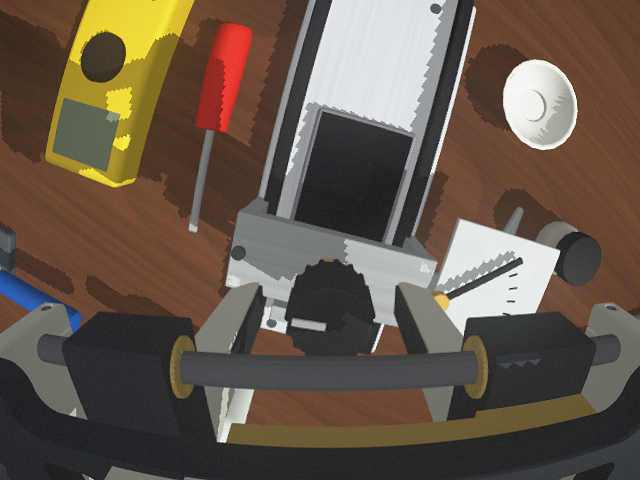

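```bash
python3 - <<'E'
from h import *
from plant import bot
s=bot.read_state();R=s["orientation"];yw=np.degrees(np.arctan2(R[1,1],R[0,1]));print(s["qd"].round(2),yw-Y,cmd(s,loc2w(O,Y,[61.5,0.4,97]),press_R(yw)))
E
```

```text
[ 0.03  0.26  0.15  0.14  0.14 -0.02  0.16] -165.45615928445363 (array([0.26, 0.22, 0.01]), array([-0.  , -0.12,  0.23]))
```

Emit:
{"op": "step_arm", "data": {"offset": [[0.25,0.2,0],[0.25,0.2,0],[0.25,0.2,0]], "turn": [[0,0,0],[0,0,0],[0,0,0]], "claw": [-0.4,-0.4,-0.4]}}

```text
clock: 15.4
tool_pos: [631.4, -121.1, 95.5]
orientation: [[0.002, -0.831, -0.556], [0.0, -0.556, 0.831], [-1.0, -0.002, -0.001]]
force: [-0.6, -0.1, 0.2]
width: 65.5
```

```bash
cat > st.py <<'E'
from h import *
from plant import bot
s=bot.read_state();R=s["orientation"];yw=np.degrees(np.arctan2(R[1,1],R[0,1]))
print("loc",w2l(O,Y,s["tool_pos"]).round(2),"rel",round((yw-Y)%360,2),"F",s["force"].round(1),"w",round(s["width"],1),"t",s["clock"],"j",s["joint_pos"].round(1))
E
python3 st.py
```

```text
loc [60.63  0.3  95.54] rel 194.57 F [-0.6 -0.1  0.2] w 65.5 t 15.4 j [ 36.3  51.6 -52.2  89.6  44.8  61.5  96.1]
```

Emit:
{"op": "step_arm", "data": {"offset": [[-0.1,0,0],[-0.1,0,0],[-0.1,0,0],[-0.1,0,0],[-0.1,0,0]], "turn": [[0,0,0],[0,0,0],[0,0,0],[0,0,0],[0,0,0]], "claw": [1,1,1,1,1], "squeeze": 25}}

```text
clock: 15.9
tool_pos: [631.3, -120.7, 96.4]
orientation: [[0.001, -0.831, -0.556], [0.001, -0.556, 0.831], [-1.0, -0.002, -0.0]]
force: [-0.5, 0.1, 0.8]
width: 35.6
```

```bash
python3 st.py
```

```text
loc [60.72  0.68 96.39] rel 194.59 F [-0.5  0.1  0.8] w 35.6 t 15.9 j [ 36.3  51.6 -52.3  89.5  44.8  61.6  96.2]
```

Gripped (35.6 mm, negligible side force). Turn clockwise 60°.

Emit:
{"op": "step_arm", "data": {"offset": [[0,0,0],[0,0,0],[0,0,0],[0,0,0],[0,0,0],[0,0,0],[0,0,0],[0,0,0],[0,0,0],[0,0,0]], "turn": [[7,0,0],[14,0,0],[21,0,0],[28,0,0],[35,0,0],[42,0,0],[49,0,0],[56,0,0],[60,0,0],[60,0,0]], "claw": [1,1,1,1,1,1,1,1,1,1]}}

```text
clock: 16.9
tool_pos: [631.2, -119.4, 96.4]
orientation: [[0.001, -0.898, 0.441], [0.002, 0.441, 0.898], [-1.0, -0.0, 0.002]]
force: [-0.9, 2.2, -0.2]
width: 35.4
```

```bash
python3 st.py; python3 look.py q
```

```text
loc [61.08  1.96 96.39] rel 134.66 F [-0.9  2.2 -0.2] w 35.4 t 16.9 j [ 29.8  46.8 -37.9  89.8  33.   55.   45.1]
loc [61.08  1.96 96.39] F [-0.9  2.2 -0.2] M [ 0.45 -0.06 -0.09] 16.9 35.4 j [ 29.8  46.8 -37.9  89.8  33.   55.   45.1]
```

View pics/q.png

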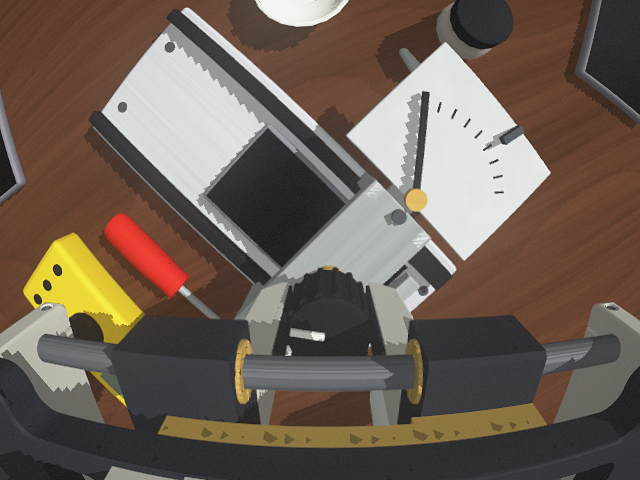

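```bash
cat > needle.py <<'E'
from h import *
import sys
def run(n,drop):
    f=dict(np.load(n+".npz"));T=f["T"];zn=75-drop
    rgb=f["color"].astype(np.float32);gray=rgb.mean(2)
    # gold pivot
    u0,v0=wproj(f,T,loc2w(O,Y,[61,66.5,zn+1]))
    hsv=cv2.cvtColor(f["color"],cv2.COLOR_RGB2HSV);m=((hsv[...,0]>12)&(hsv[...,0]<30)&(hsv[...,1]>100)&(hsv[...,2]>120))
    yy,xx=np.mgrid[:480,:640];m&=np.hypot(xx-u0,yy-v0)<22
    pv=np.array([xx[m].mean(),yy[m].mean()]);pl=w2l(O,Y,wpix(f,T,pv[0],pv[1],zn+2))
    def samp(r,a,z):  # a clockwise from +y
        uv=np.array([wproj(f,T,loc2w(O,Y,[pl[0]+r*np.sin(t),pl[1]+r*np.cos(t),z])) for t in a],np.float32)
        return cv2.remap(gray,uv[:,0].reshape(1,-1),uv[:,1].reshape(1,-1),cv2.INTER_LINEAR)[0]
    a=np.radians(np.arange(-55,60,.25))
    P=np.mean([samp(r,a,zn) for r in range(24,46,2)],0)
    i=int(np.argmin(P));w=np.clip(P[i]+35-P,0,None);w[np.abs(np.arange(len(w))-i)>20]=0
    na=np.degrees((w*a).sum()/w.sum())
    M=np.mean([samp(r,a,75.5) for r in range(64,72,1)],0)
    # marker darkest
    M2=M.copy();j=int(np.argmin(M2));w=np.clip(M2[j]+30-M2,0,None);w[np.abs(np.arange(len(w))-j)>20]=0
    ma=np.degrees((w*a).sum()/w.sum())
    print(n,"pivot px",pv.round(1),"loc",pl.round(1),"needle",na.round(2),P[i].round(),"mark",ma.round(2),M2[j].round(),"to go",(ma-na).round(2))
if __name__=="__main__": run(sys.argv[1],float(sys.argv[2]))
E
for n in k l m; do python3 needle.py $n 0;done; python3 needle.py q 3
```

```text
k pivot px [245.7 189.9] loc [61.9 65.4 77. ] needle -40.3 70.0 mark -51.18 71.0 to go -10.88
l pivot px [323.4 151.8] loc [61.5 66.  77. ] needle -40.27 70.0 mark -51.56 77.0 to go -11.29
m pivot px [399.1 190.2] loc [61.  65.9 77. ] needle -40.3 64.0 mark -52.86 62.0 to go -12.56
q pivot px [415.3 199.5] loc [60.8 65.9 74. ] needle -40.3 62.0 mark 8.35 54.0 to go 48.65
```

```bash
python3 - <<'E'
s=open("needle.py").read()
s=s.replace("samp(r,a,75.5)","samp(r,a,zn+.5)").replace("M2=M.copy()","M2=M.copy();M2[(a<-.26)|(a>.42)]=255")
open("needle.py","w").write(s)
E
for n in k l m; do python3 needle.py $n 0;done; python3 needle.py q 3
```

```text
k pivot px [245.7 189.9] loc [61.9 65.4 77. ] needle -40.3 70.0 mark 11.2 92.0 to go 51.51
l pivot px [323.4 151.8] loc [61.5 66.  77. ] needle -40.27 70.0 mark 10.78 102.0 to go 51.04
m pivot px [399.1 190.2] loc [61.  65.9 77. ] needle -40.3 64.0 mark 10.07 81.0 to go 50.38
q pivot px [415.3 199.5] loc [60.8 65.9 74. ] needle -40.3 62.0 mark 9.0 55.0 to go 49.3
```

Emit:
{"op": "step_arm", "data": {"offset": [[0,-0.05,-0.05],[0,-0.08,-0.08],[0,-0.08,-0.08],[0,-0.08,-0.08],[0,-0.08,-0.08],[0,-0.08,-0.08],[0,-0.08,-0.08]], "turn": [[7,0,0],[14,0,0],[21,0,0],[28,0,0],[35,0,0],[40,0,0],[40,0,0]], "claw": [1,1,1,1,1,1,1]}}

```text
clock: 17.65
tool_pos: [631.9, -118.8, 96.4]
orientation: [[0.002, -0.406, 0.914], [0.004, 0.914, 0.406], [-1.0, 0.003, 0.003]]
force: [0.4, 4.9, 0.0]
width: 35.6
```

```bash
python3 st.py; python3 look.py r; python3 needle.py r 5
```

```text
loc [61.92  2.3  96.39] rel 94.78 F [0.4 4.9 0. ] w 35.6 t 17.65 j [ 24.5  44.5 -27.7  89.9  24.2  51.6  12.4]
loc [61.92  2.3  96.39] F [0.4 4.9 0. ] M [ 1.05 -0.15 -0.11] 17.65 35.6 j [ 24.5  44.5 -27.7  89.9  24.2  51.6  12.4]
r pivot px [338.6 162.7] loc [61.5 66.2 72. ] needle -25.58 73.0 mark 10.7 95.0 to go 36.28
```

View pics/r.png

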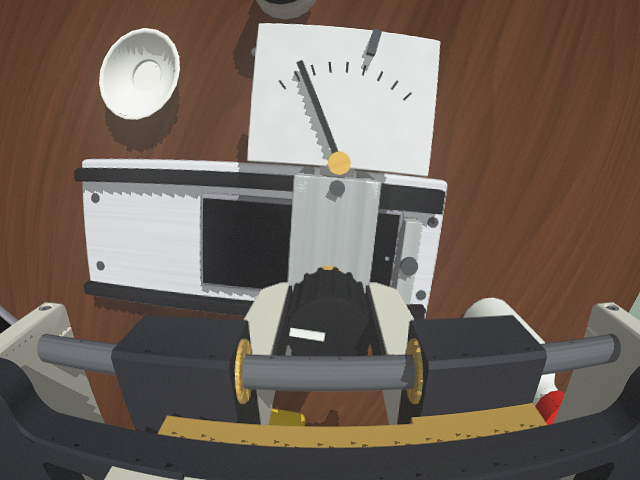

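Emit:
{"op": "step_arm", "data": {"offset": [[0,0.05,0],[0,0.1,0],[0,0.1,0],[0,0.1,0],[0,0.1,0],[0,0.1,0],[0,0.1,0],[0,0.1,0]], "turn": [[6,0,0],[12,0,0],[18,0,0],[24,0,0],[30,0,0],[36,0,0],[42,0,0],[42,0,0]], "claw": [1,1,1,1,1,1,1,1]}}

```text
clock: 18.5
tool_pos: [632.9, -118.7, 96.4]
orientation: [[0.005, 0.309, 0.951], [0.003, 0.951, -0.309], [-1.0, 0.005, 0.003]]
force: [2.9, 4.7, -3.1]
width: 35.8
```

```bash
python3 st.py; python3 look.py t; python3 needle.py t 7
```

```text
loc [62.85  2.04 96.4 ] rel 52.81 F [ 2.9  4.7 -3.1] w 35.8 t 18.5 j [ 18.1  42.7 -16.2  90.1  14.3  49.  -21.4]
loc [62.85  2.04 96.4 ] F [ 2.9  4.7 -3.1] M [ 0.91 -0.58 -0.05] 18.5 35.8 j [ 18.1  42.7 -16.2  90.1  14.3  49.  -21.4]
t pivot px [254.1 187.8] loc [62.4 66.1 70. ] needle -7.15 72.0 mark 12.38 71.0 to go 19.53
```

View pics/t.png

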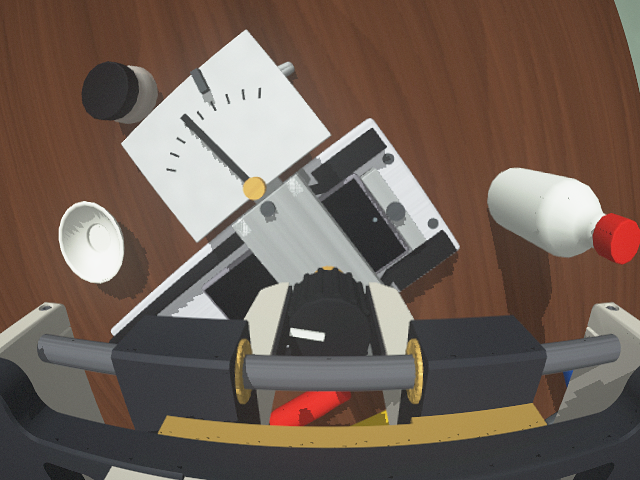

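Emit:
{"op": "step_arm", "data": {"offset": [[0,0,0],[0,0,0],[0,0,0],[0,0,0],[0,0,0],[0,0,0],[0,0,0]], "turn": [[5,0,0],[10,0,0],[15,0,0],[20,0,0],[24,0,0],[26,0,0],[26,0,0]], "claw": [1,1,1,1,1,1,1]}}

```text
clock: 19.25
tool_pos: [633.4, -119.0, 96.4]
orientation: [[0.006, 0.693, 0.72], [0.003, 0.72, -0.693], [-1.0, 0.006, 0.002]]
force: [4.8, 3.2, -2.3]
width: 35.2
```

```bash
python3 st.py; python3 look.py u; python3 needle.py u 8.5;  python3 - <<'E'
from h import *
c=cv2.imread("pics/u.png");f=dict(np.load("u.npz"))
u,v=map(int,wproj(f,f["T"],loc2w(O,Y,[66,100,67])));print(u,v)
x0,y0=max(u-60,0),max(v-55,0);print("crop",x0,y0)
cv2.imwrite("pics/u2.png",cv2.resize(c[y0:y0+110,x0:x0+120],None,fx=5.4,fy=5.4,interpolation=cv2.INTER_CUBIC))
E
```

```text
loc [63.26  1.59 96.4 ] rel 26.9 F [ 4.8  3.2 -2.3] w 35.2 t 19.25 j [ 14.1  42.1  -9.1  90.2   7.9  48.  -41.9]
loc [63.26  1.59 96.4 ] F [ 4.8  3.2 -2.3] M [ 0.87 -0.7  -0.08] 19.25 35.2 j [ 14.1  42.1  -9.1  90.2   7.9  48.  -41.9]
u pivot px [223.6 228.6] loc [62.6 65.7 68.5] needle 4.57 69.0 mark 12.44 68.0 to go 7.87
174 196
crop 114 141
```

View pics/u2.png

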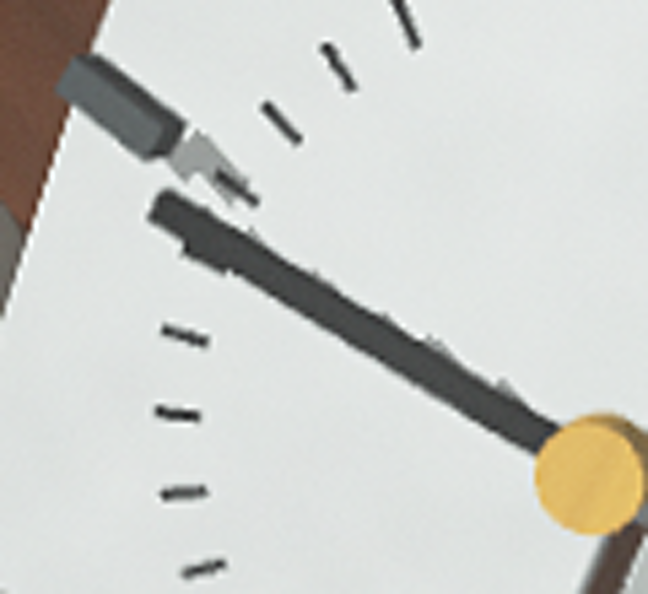

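Emit:
{"op": "step_arm", "data": {"offset": [[0,0,0],[0,0,0],[0,0,0],[0,0,0]], "turn": [[2,0,0],[4,0,0],[6,0,0],[6,0,0]], "claw": [1,1,1,1]}}

```text
clock: 19.7
tool_pos: [633.5, -119.1, 96.4]
orientation: [[0.006, 0.765, 0.644], [0.003, 0.644, -0.765], [-1.0, 0.006, 0.001]]
force: [3.9, 3.9, -3.9]
width: 35.7
```

Emit:
{"op": "step_arm", "data": {"offset": [[0,0,0],[0,0,0],[0,0,0],[0,0,0]], "turn": [[0,0,0],[0,0,0],[0,0,0],[0,0,0]], "claw": [-0.2,-0.2,-0.2,-0.2]}}

```text
clock: 20.1
tool_pos: [631.0, -122.1, 96.4]
orientation: [[0.001, 0.768, 0.64], [-0.0, 0.64, -0.768], [-1.0, 0.001, 0.001]]
force: [-1.5, -0.1, 0.6]
width: 55.5
```

```bash
python3 st.py; python3 look.py v; python3 needle.py v 9
```

```text
loc [59.94 -0.56 96.41] rel 20.58 F [-1.5 -0.1  0.6] w 55.5 t 20.1 j [ 13.2  42.   -7.2  90.4   6.5  48.  -46.7]
loc [59.94 -0.56 96.41] F [-1.5 -0.1  0.6] M [-0.02  0.   -0.  ] 20.1 55.5 j [ 13.2  42.   -7.2  90.4   6.5  48.  -46.7]
v pivot px [217.9 232.9] loc [62.6 65.6 68. ] needle 7.14 70.0 mark 12.41 68.0 to go 5.27
```

Emit:
{"op": "step_arm", "data": {"offset": [[0,0.2,-0.1],[0,0.2,-0.1],[0,0.2,-0.1],[0,0.2,-0.1],[0,0.2,-0.1],[0,0.2,-0.1],[0,0.2,-0.1],[0,0.2,-0.1],[0,0.2,-0.1],[0,0.2,-0.1]], "turn": [[-8.5,0,0],[-17,0,0],[-25.5,0,0],[-34,0,0],[-42.5,0,0],[-51,0,0],[-59.5,0,0],[-68,0,0],[-76.5,0,0],[-82,0,0]], "claw": [-0.2,-0.2,-0.2,-0.2,-0.2,-0.2,-0.2,-0.2,-0.2,-0.2]}}

```text
clock: 21.15
tool_pos: [632.1, -119.7, 96.3]
orientation: [[0.001, -0.531, 0.848], [-0.0, 0.848, 0.531], [-1.0, -0.001, 0.001]]
force: [-0.4, 0.4, 0.7]
width: 55.7
```

```bash
python3 st.py; python3 look.py w; python3 needle.py w 9;python3 - <<'E'
from h import *
c=cv2.imread("pics/w.png");f=dict(np.load("w.npz"))
u,v=map(int,wproj(f,f["T"],loc2w(O,Y,[66,105,67])));print(u,v)
x0,y0=max(u-60,0),max(v-55,0);print("crop",x0,y0)
cv2.imwrite("pics/w2.png",cv2.resize(c[y0:y0+110,x0:x0+120],None,fx=5.4,fy=5.4,interpolation=cv2.INTER_CUBIC))
E
```

```text
loc [61.73  1.33 96.35] rel 102.85 F [-0.4  0.4  0.7] w 55.7 t 21.15 j [ 25.5  44.9 -29.8  89.8  26.3  52.3  18.8]
loc [61.73  1.33 96.35] F [-0.4  0.4  0.7] M [ 0.   -0.09  0.01] 21.15 55.7 j [ 25.5  44.9 -29.8  89.8  26.3  52.3  18.8]
w pivot px [356.3 163. ] loc [61.4 66.3 68. ] needle 7.31 68.0 mark 10.61 87.0 to go 3.31
381 94
crop 321 39
```

View pics/w2.png

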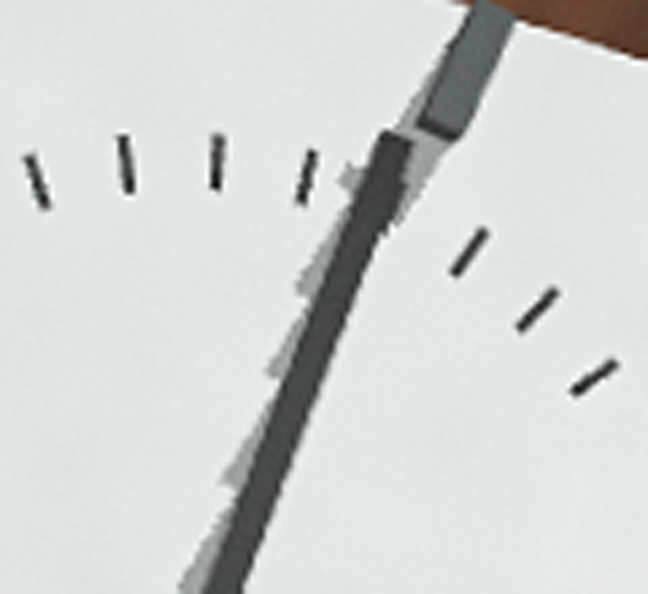

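Emit:
{"op": "step_arm", "data": {"offset": [[0,0,0],[0,0,0],[0,0,0],[0,0,0],[0,0,0]], "turn": [[0,0,0],[0,0,0],[0,0,0],[0,0,0],[0,0,0]], "claw": [1,1,1,1,1]}}

```text
clock: 21.7
tool_pos: [632.0, -119.2, 96.5]
orientation: [[0.001, -0.526, 0.85], [0.0, 0.85, 0.526], [-1.0, -0.001, 0.001]]
force: [-1.3, -0.3, 0.9]
width: 35.3
```

```bash
cat > z.sh <<'E'
python3 st.py; python3 look.py $1; python3 needle.py $1 9;python3 - $1 <<'P'
from h import *
import sys
n=sys.argv[1]
c=cv2.imread(f"pics/{n}.png");f=dict(np.load(n+".npz"))
u,v=map(int,wproj(f,f["T"],loc2w(O,Y,[66,105,67])))
x0,y0=max(u-60,0),max(v-55,0);print("crop",x0,y0)
cv2.imwrite(f"pics/{n}2.png",cv2.resize(c[y0:y0+110,x0:x0+120],None,fx=5.4,fy=5.4,interpolation=cv2.INTER_CUBIC))
P
E
bash z.sh x
```

```text
loc [61.91  1.88 96.48] rel 102.56 F [-1.3 -0.3  0.9] w 35.3 t 21.7 j [ 25.5  44.9 -29.7  89.8  26.2  52.3  18.5]
loc [61.91  1.88 96.48] F [-1.3 -0.3  0.9] M [-0.09  0.02 -0.04] 21.7 35.3 j [ 25.5  44.9 -29.7  89.8  26.2  52.3  18.5]
x pivot px [355.2 163.7] loc [61.4 66.3 68. ] needle 7.33 69.0 mark 10.59 86.0 to go 3.26
crop 320 40
```

Emit:
{"op": "step_arm", "data": {"offset": [[0,0,0],[0,0,0],[0,0,0],[0,0,0],[0,0,0]], "turn": [[1.5,0,0],[3,0,0],[4.5,0,0],[5.5,0,0],[5.5,0,0]], "claw": [1,1,1,1,1]}}

```text
clock: 22.25
tool_pos: [632.1, -119.1, 96.4]
orientation: [[0.001, -0.442, 0.897], [0.0, 0.897, 0.442], [-1.0, -0.0, 0.001]]
force: [-1.5, 0.7, 2.4]
width: 35.4
```

```bash
bash z.sh y
```

```text
loc [61.96  1.91 96.44] rel 97.04 F [-1.5  0.7  2.4] w 35.4 t 22.25 j [ 24.7  44.6 -28.2  89.8  24.9  51.9  14. ]
loc [61.96  1.91 96.44] F [-1.5  0.7  2.4] M [-0.17  0.24 -0.04] 22.25 35.4 j [ 24.7  44.6 -28.2  89.8  24.9  51.9  14. ]
y pivot px [343.5 161.7] loc [61.5 66.3 68. ] needle 9.78 70.0 mark 10.64 97.0 to go 0.86
crop 301 35
```

View pics/y2.png

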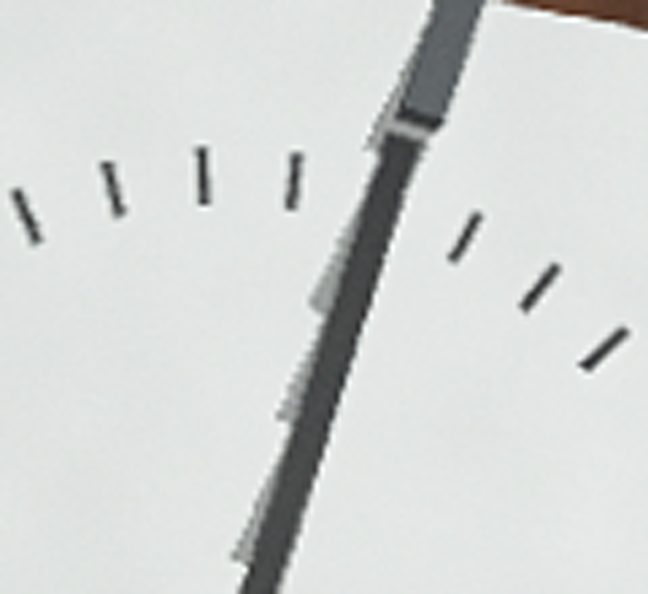

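Emit:
{"op": "step_arm", "data": {"offset": [[0,0,0],[0,0,0],[0,0,0],[0,0,0]], "turn": [[0.6,0,0],[1.2,0,0],[1.8,0,0],[1.8,0,0]], "claw": [1,1,1,1]}}

```text
clock: 22.7
tool_pos: [632.2, -119.1, 96.4]
orientation: [[0.001, -0.414, 0.91], [0.0, 0.91, 0.414], [-1.0, -0.0, 0.001]]
force: [-2.6, -0.9, 2.3]
width: 35.6
```

```bash
bash z.sh z
```

```text
loc [62.03  1.91 96.45] rel 95.26 F [-2.6 -0.9  2.3] w 35.6 t 22.7 j [ 24.4  44.5 -27.8  89.9  24.5  51.7  12.5]
loc [62.03  1.91 96.45] F [-2.6 -0.9  2.3] M [-0.23  0.35  0.03] 22.7 35.6 j [ 24.4  44.5 -27.8  89.9  24.5  51.7  12.5]
z pivot px [339.5 161.3] loc [61.5 66.3 68. ] needle 10.5 71.0 mark 10.67 96.0 to go 0.17
crop 295 34
```

View pics/z2.png

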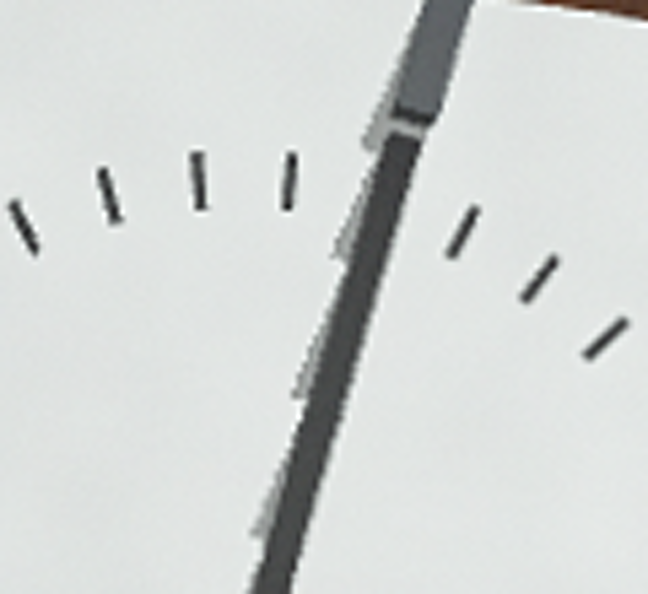

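Emit:
{"op": "step_arm", "data": {"offset": [[0,0,0],[0,0,0],[0,0,0],[0,0,0],[0,0,0],[-3,0,0],[-6,0,0],[-9,0,0],[-11,0,0],[-11,0,0]], "turn": [[0,0,0],[0,0,0],[0,0,0],[0,0,0],[0,0,0],[0,0,0],[0,0,0],[0,0,0],[0,0,0],[0,0,0]], "claw": [-0.4,-0.4,-0.4,-0.4,-0.4,-0.4,-0.4,-0.4,-0.4,-0.4]}}

```text
clock: 23.75
tool_pos: [634.2, -118.7, 209.9]
orientation: [[0.009, -0.414, 0.91], [0.0, 0.91, 0.414], [-1.0, -0.004, 0.008]]
force: [0.6, -0.2, -1.2]
width: 65.2
```

```bash
bash z.sh aa
```

```text
loc [ 64.11   1.6  209.91] rel 95.28 F [ 0.6 -0.2 -1.2] w 65.2 t 23.75 j [ 25.9  37.8 -30.8  83.   20.4  64.2  16.2]
loc [ 64.11   1.6  209.91] F [ 0.6 -0.2 -1.2] M [-0.   -0.12 -0.03] 23.75 65.2 j [ 25.9  37.8 -30.8  83.   20.4  64.2  16.2]
aa pivot px [331.8 152.2] loc [61.6 66.1 68. ] needle 10.35 71.0 mark 10.59 102.0 to go 0.24
crop 281 51
```

View pics/aa2.png

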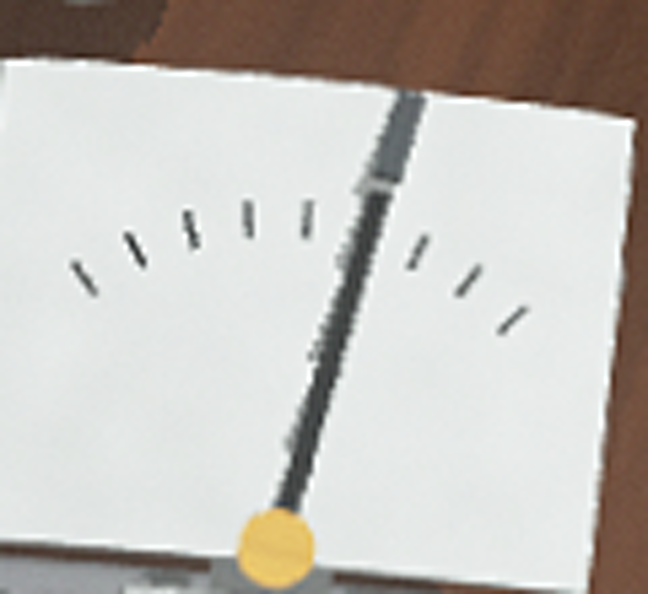

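View pics/aa.png

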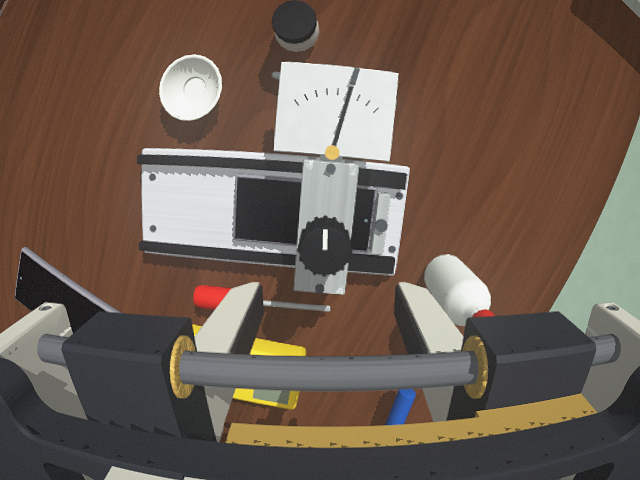

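```bash
python3 - <<'E'
from yaw import *
f=dict(np.load("aa.npz"));T=f["T"]
for nm,a in [("railR",(1,[-100,-41.5,22],[25,-41.5,22],3.5,22)),("railL",(1,[-100,41,22],[25,41,22],3.5,22)),("phR",(1,[-25,-29.5,21],[25,-29.5,21],3,21)),("phL",(1,[-25,34,21],[25,34,21],3,21)),("back",(0,[-30,-26,21],[-30,28,21],3,21)),("stop",(0,[110.5,-26,28],[110.5,26,28],3,28)),("front",(0,[106.5,-26,21],[106.5,26,21],3,21))]:
    print(nm,np.round(edge(f,T,*a),2))
from plant import bot
print(bot.finish_job())
E
```

```text
railR [ 4.000e-02 -3.974e+01  4.700e+01  1.200e-01]
railL [2.000e-02 4.225e+01 5.100e+01 1.200e-01]
phR [ -0.47 -28.49  45.     0.19]
phL [-0.8  33.58 45.    0.12]
back [  1.52 -29.85  38.     0.18]
stop [-6.0000e-02  1.1049e+02  4.7000e+01  1.2000e-01]
front [5.0000e-02 1.0679e+02 4.2000e+01 1.1000e-01]
the job is handed in; nothing more can be done
None
```

The phone is home against the end stop and clamped, and the needle is on the set marker. I handed the job in at about 24 s with the gripper clear of everything.

- **Phone:** I slid it home with the fingertips. A second light push on its right side squared it up. The push stalled at the same place both times, and every reading I took stayed under about 10 N. In the wrist depth image no bed shows between the phone and the stop.
- **Squareness:** the edge fits disagree. Fitted from the picture, its front edge reads about 0° to the stop, its sides about −0.5 to −0.8°, and its back edge about 1.5°. I took it as square, but about half a degree of skew, or 0.6 mm at one corner, is possible.
- **Knob and needle:** I turned the knob clockwise in two grips, the last few degrees in small steps. At every picture the needle was short of the marker. After letting go it read about 0.2° short of it.
- **Bench:** the last wrist picture shows nothing else on the bench disturbed.

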